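# Take the desk clock out of its hard case and stand it on the bench mat

### The arm

A 6-joint arm with a two-finger parallel gripper is mounted at the origin on the work surface. World frame = base frame: x ahead of the robot, y to its left, z up, the work surface at z = 0. Lengths are in m, angles in rad, forces in N, time in s.
With the tool pointing down it reaches from about 0.35 to 0.775 m from the base axis. Payload 5.5 kg.
Tool frame: the origin (TCP) lies between the finger pads; the fingertips stand 11 mm ahead of it and the grasp point (between the pads) lies 8 mm behind it (tips_ahead is the distance from the TCP to the fingertips, in m); z points along the fingers, y is the line along which they close (so a half turn about z gives the same grasp; the last joint's range is limited). The gripper opens to 85 mm and grips with 20 to 120 N. Pads are 22 mm wide; open, the fingers measure 114 mm over their backs; the gripper's body (76 mm by 85 mm) begins 54 mm behind the grasp point. The pads swing forward as they close: fully open they stand 13 mm farther back than shut.
Start: joints at [-1.471, 0.313, 0.046, 1.304, 0, 1.431], TCP at [0.137, -0.559, 0.204] pointing down, gripper open.
Joint ranges: [-2.76, 2.76], [-0.86, 1.69], [-1.03, 1.26], [-2.2, 2.34], [-1.47, 1.5], [-3.14, 3.14]. Speed limits (rad/s): [2.57, 2.57, 3.14, 3.14, 3.14, 3.14].

### API

Orientations are given as a unit quaternion [w, x, y, z].
In Python, from workcell import * gives the robot as it stands. The module is installed in compiled form; this text tells all that it offers.
- The arm moves only by the tool jog_arm, never from a script. Its argument "moves" is a list of rows, each an object with "fingers": the closure, from 0 (fully open) to 1 (shut); "slide": the shift along the tool's x, y, z in mm, a list of three; "angular": the turn, a rotation vector about the tool's x, y, z in degrees, a list of three. A call has 1 to 10 rows; each row is the pose to reach, as a shift and turn from the pose commanded when the call began, along the tool's axes at that moment; what a row does not reach only later rows make up. A row lasts 1/12 s, in which the tool goes at most 41.7 mm and 7.16 degrees, less where a joint would pass 70% of its speed; a pose out of reach is approached as far as the arm can. A call with a gripper value outside its range is refused whole. The fingers move at their own pace and stop on an object; "squeeze" is the grip in N (left out, the last holds). Time passes only in rows, so rows that repeat a pose let the fingers close. It gives the time, the measured TCP pose, the force, the opening and the grip force at its end, in the units of the state.
- get_state(): the state, without advancing time (a new reading comes with each control period).
- read_camera(name): name is "side" or "top" or "wrist"; returns a dict with "color" (420x560x3 uint8, red, green, blue), "fovy" (degrees; the focal length in pixels is half the picture's height over the tangent of half this angle, whatever the lens; pixels are square), "cx", "cy" (the principal point, pixels), "world_from_camera" (4x4, takes a point from camera to world coordinates); the wrist camera has in their place "tool_from_camera" (4x4, takes a point from camera to tool coordinates, whose origin is the TCP and whose axes are the flange's). Camera axes: x right, y down, z forward; pixel columns grow to the right and rows downward; lengths in m; the calibration is good to about 2 mm. The wrist camera is an equidistant fisheye: a pixel r from the principal point sees the ray r / f radians off the axis. A picture is of the moment at which its call begins: read the wrist's pose just before it. There is no depth.
- hand_in(): hands the job in; it is judged then, once.
Trained networks look in a picture, given as the dict that the camera call returned (one of the last four; its "shot" number tells which), for a name from the list of things; names that differ only in an ending like _2 or _b are one class to them, and where a whole thing is asked for, a point or a joint stands for the part that bears it (a point fixed in the world has none). Each returns a list of dicts, best first, with "p" (0 to 1); they miss things now and then, are a little off and sometimes report something else, mostly with a low value. They report only what shows in the picture. A call takes as long as a camera call.
- look_for(target, picture): "point" ([column, row] in pixels, amid what is visible of it).
- tip_of(target, picture): "point" ([column, row] in pixels: a listed point, or the origin of a listed thing).
The state is a dict: "clock": time; "joint_pos": joint angles; "qvel": joint speeds; "tau": joint torques, N m; "tcp_pos": TCP position; "orientation": TCP orientation; "wrist_force": force on the tool from outside, world axes, zero at the start; "ft_torque": the same for the moment, N m; "finger_gap": finger opening in m; "grip_force": force on a finger pad.
Only numpy, scipy, OpenCV 4.12 (cv2) and the standard library are available. Lean on these libraries where they do the work, as an engineer would, in place of code of your own. Each camera call takes 0.05 s, during which the arm holds its last target. There are 200 camera calls.

### The job

Push the lid of the black case up and over until it stays open by itself, then ease the little desk clock out of the foam without forcing it, head end first, since its foot is held under the grey bridge. Set the clock down gently on its foot near the middle of the green mat, upright and with its dial facing the mat's yellow-striped front edge, and leave everything else on the bench where it is.

Things in the scene. Friction and masses are not known exactly. Their poses are not given: they have to be found in the camera images.
- case: Black hard case, 150 (x) x 210 (y) x 83 mm high when shut, fixed, latches undone. Origin: centre of its underside; z up; x from its front to the hinge side; y towards the clock's head end. Rim 56 mm high, foam top 44, foam floor 10. The clock lies on its back on the foam floor, along y at x = 0, foot at y -50, head at y 34 mm, 2 mm of play at each side.
- bridge (a point): Middle of the lower edge of the rigid grey bridge over the clock's foot, at case (0, -40, 49) mm. The bridge runs from here 32 mm to -y, 76 mm wide in x, 5 mm thick; it covers the last 10 mm of the foot with 5 mm of air above it. The pocket goes on 14 mm beyond the foot, to y -64.
- stop (a point): Middle of the top edge of the foam stop at the clock's head, at case (0, 36.5, 44) mm; 38 mm wide in x. With stop and bridge the clock cannot rise level or slide out: tilt it head up about its foot, drawing it to +y by some 2 mm at 15, 5 at 20, 9 at 25 and 13 at 30 degrees; past 30 it comes free along its own z.
- scoop (a point): Middle of the case's front rim, at case (-75, 0, 56) mm: here a finger scoop under the lid, 80 mm wide in y, reaches 13 mm into the front and 28 mm down. Two finger wells beside the clock's head: each 25 to 58 mm either side of x = 0, y -14 to 60, down to 10 mm above the bench.
- lid (a joint): Angle of the case's lid: 0 shut, 1.9 fully open (a stop). Black slab 150 x 210 x 26 mm, 0.35 kg, foam inside, hinged at the case's far edge with an easy hinge (lifting it at the edge takes about 2 N); it balances at about 1.4 rad: let go below that it falls shut, above that it falls open and stays.
- hinge (a point): Middle of the lid's hinge line, at case x 75, y 0, z 57 mm; the line runs along the case's y.
- lid_edge (a point): Middle of the lower front edge of the lid's finger lip (120 wide, 6 mm thick, it juts 7 mm out over the case's front, above the scoop); 157 mm from the hinge line; moves with the lid.
- clock: Small brass desk clock with wooden foot and cap, a box 46 wide (y) x 34 deep (x) x 84 mm high (z), 0.22 to 0.35 kg. Origin: centre of its foot's underside; z from foot to head; the white dial looks to its -x. At the start it lies on its back in the case, dial up.
- clock_top (a point): Centre of the clock's top face, 84 mm from its foot.
- mat: Green bench mat, 200 (x) x 240 (y) x 3 mm, fixed. Origin: centre of its underside; x points away from its yellow-striped front edge, which is on the robot's side.
- mat_middle (a point): Middle of the mat's top face.
- mat_front (a point): Middle of the mat's yellow-striped front edge.
- loupe: Bystander: black eye loupe, 32 mm across, 28 mm high, standing on a far corner of the mat, 50 to 70 mm in x and 75 to 95 mm in y from its middle. Origin: centre of its underside.
- movement: Bystander: brass clock movement on steel feet, about 130 x 115 x 62 mm, at the back of the bench. Origin: centre of its underside.
- screwdriver: Bystander: screwdriver with a red handle, 150 mm long, lying at the back. Origin: under its middle.
- tweezers: Bystander: steel tweezers, 130 mm long, lying at the back. Origin: under its middle.
- oil: Bystander: small amber oil bottle, 28 mm across, 60 mm high, on the left. Origin: centre of its underside.
- parts_tray: Bystander: blue tray with loose wheels, 130 x 100 x 22 mm, on the left. Origin: centre of its underside.
- file_brush: Bystander: wooden file brush, 125 mm long, lying on the right. Origin: under its handle's middle.

How it is judged:
By the outcome, as a careful person would: the job done as asked, in the order asked, and still so for the second after the job is handed in, with the robot touching nothing.
It also fails if it takes over 64 s, if anything falls off the work surface, if the arm or the gripper's body presses on something with over 40 N, if the wrist force passes 120 N, or if a joint passes its speed limit or range.

## Working session

There is one attempt and no reset: what is moved stays moved. The work goes in short steps, Python scripts to look and compute and a tool call to move; the robot and the scene stay as the last step left them, time stands still between calls to the robot, and variables do not carry over. Pictures are saved under pics/ and viewed, at most 10 in all, crops included, and the job is handed in when it is done.

Besides the shell and the picture viewer there is one more tool, called after "Request:" by a JSON object that holds its "fn" and its "kwargs", one argument or row to a line. jog_arm: Moves the arm, as the interface text tells. Its arguments: {"type":"object","properties":{"moves":{"type":"array","items":{"type":"object","properties":{"fingers":{"type":"number"},"slide":{"type":"array","items":{"type":"number"}},"angular":{"type":"array","items":{"type":"number"}}}}},"squeeze":{"type":"number"}},"required":["moves"]}

```bash
mkdir -p pics
cat > h.py <<'E'
import numpy as np, cv2
from scipy.spatial.transform import Rotation as R
from workcell import *
def Rt(s): 
    q=s['orientation']; return R.from_quat([q[1],q[2],q[3],q[0]]).as_matrix()
def shot(n):
    s=get_state(); p=read_camera(n)
    if 'tool_from_camera' in p:
        T=np.eye(4);T[:3,:3]=Rt(s);T[:3,3]=s['tcp_pos'];p['W']=T@p['tool_from_camera']
    else: p['W']=np.array(p['world_from_camera'])
    p['f']=210/np.tan(np.radians(p['fovy']/2)); p['fish']=n=='wrist'
    return p
def ray(p,px):
    d=np.array([px[0]-p['cx'],px[1]-p['cy']])/p['f']
    if p['fish']:
        t=np.hypot(*d); v=np.r_[d/max(t,1e-9)*np.sin(t),np.cos(t)]
    else: v=np.r_[d,1]; v/=np.linalg.norm(v)
    return p['W'][:3,3],p['W'][:3,:3]@v
def atz(p,px,z):
    o,v=ray(p,px); return o+v*(z-o[2])/v[2]
def proj(p,X):
    c=np.linalg.inv(p['W'])@np.r_[X,1]; c=c[:3]
    if p['fish']:
        r=np.hypot(c[0],c[1]);t=np.arctan2(r,c[2]);d=c[:2]/max(r,1e-9)*t
    else: d=c[:2]/c[2]
    return d*p['f']+[p['cx'],p['cy']]
def tri(a,b):
    A=np.zeros((3,3));B=np.zeros(3)
    for p,px in (a,b):
        o,v=ray(p,px);M=np.eye(3)-np.outer(v,v);A+=M;B+=M@o
    return np.linalg.solve(A,B)
def save(p,n): cv2.imwrite('pics/'+n+'.png',p['color'][:,:,::-1])
def totool(s,d): return Rt(s).T@np.array(d)*1000
E
python3 - <<'E'
from h import *
np.set_printoptions(precision=3,suppress=True)
s=get_state();print(s);print(Rt(s))
ps={n:shot(n) for n in('top','side')}
for n,p in ps.items(): save(p,n+'0');print(n,p['W'],p['f'],p['cx'],p['cy'])
zs=dict(case=0,scoop=.056,hinge=.057,lid_edge=.057,mat=0,mat_middle=.003,mat_front=.003,loupe=0,movement=0,parts_tray=0,oil=0)
for k,z in zs.items():
    for n,p in ps.items():
        print(k,n,[(np.round(d['point']),round(d['p'],2),atz(p,d['point'],z)[:2]) for d in tip_of(k,p)[:2]])
i=np.hstack([ps['top']['color'],ps['side']['color']])[:,:,::-1]
E
```

```text
{'clock': 0.0, 'joint_pos': array([-1.471,  0.314,  0.045,  1.304, -0.   ,  1.431]), 'qvel': array([-0.002, -0.   ,  0.001,  0.   ,  0.001,  0.001]), 'tau': array([  0.   , -48.062,  29.854,   0.019,   0.   ,  -0.   ]), 'tcp_pos': array([ 0.136, -0.558,  0.203]), 'orientation': array([-0.001,  0.993,  0.12 ,  0.   ]), 'wrist_force': array([ 0.327, -0.662,  0.099]), 'ft_torque': array([-0.069, -0.054,  0.015]), 'grip_force': 0.0, 'finger_gap': 0.0852153495189238}
[[ 0.971  0.237 -0.   ]
 [ 0.237 -0.971  0.002]
 [ 0.    -0.002 -1.   ]]
top [[ 0.002 -0.986  0.167  0.422]
 [-1.    -0.002 -0.001 -0.028]
 [ 0.001 -0.167 -0.986  1.251]
 [ 0.     0.     0.     1.   ]] 471.6106013492242 287.68576246326637 211.36429564683772
side [[-0.999 -0.003  0.043  0.556]
 [-0.039  0.511 -0.859  1.094]
 [-0.019 -0.86  -0.51   0.72 ]
 [ 0.     0.     0.     1.   ]] 435.3250571879778 281.37473348483707 203.69422236584887
case top [(array([352., 249.]), 0.7, array([ 0.533, -0.2  ]))]
case side [(array([306., 191.]), 0.74, array([ 0.536, -0.204]))]
scoop top [(array([354., 276.]), 0.88, array([ 0.46 , -0.198]
[... 925 characters left out ...]
)]
mat_front side [(array([335., 253.]), 0.77, array([0.462, 0.148]))]
loupe top [(array([180., 227.]), 0.43, array([0.59 , 0.259]))]
loupe side [(array([283., 280.]), 0.7, array([0.598, 0.254])), (array([350., 350.]), 0.61, array([0.454, 0.472]))]
movement top [(array([291., 150.]), 0.89, array([ 0.804, -0.038]))]
movement side [(array([223., 218.]), 0.58, array([ 0.793, -0.03 ]))]
parts_tray top [(array([ 98., 277.]), 0.7, array([0.457, 0.469]))]
parts_tray side [(array([349., 348.]), 0.71, array([0.454, 0.467]))]
oil top [(array([108., 207.]), 0.42, array([0.646, 0.455]))]
oil side [(array([307., 191.]), 0.55, array([ 0.534, -0.201])), (array([326., 176.]), 0.45, array([ 0.462, -0.313]))]
```

View pics/top0.png

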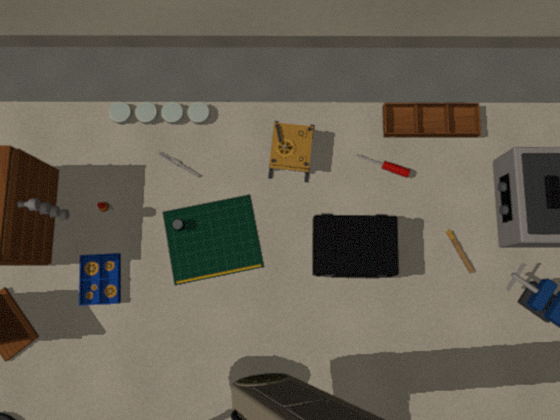

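View pics/side0.png

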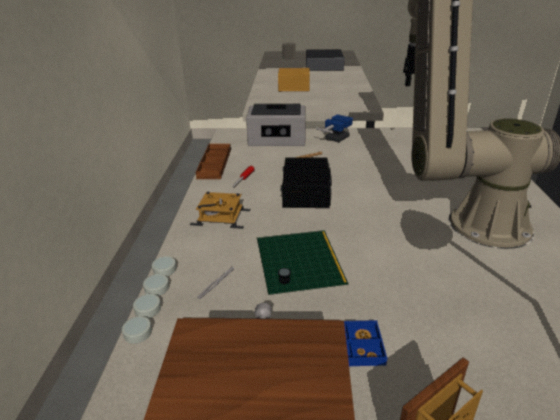

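```bash
cat >> h.py <<'E'
def tgt(pos,a,xh,cmd=None):
    """tool move to TCP pos with approach a, tool x near xh"""
    s=get_state() if cmd is None else cmd
    a=np.array(a,float);a/=np.linalg.norm(a);x=np.array(xh,float);x-=a*(x@a);x/=np.linalg.norm(x)
    T=np.column_stack([x,np.cross(a,x),a]); R0=Rt(s)
    return totool(s,np.array(pos)-s['tcp_pos']).round(1), np.degrees(R.from_matrix(R0.T@T).as_rotvec()).round(1)
E
python3 - <<'E'
from h import *
p=shot('top')
g=p['color'].astype(int).sum(2); m=(g<70).astype(np.uint8); m[:195]=0;m[290:]=0;m[:,:300]=0;m[:,410:]=0
c=max(cv2.findContours(m,0,2)[0],key=cv2.contourArea); r=cv2.minAreaRect(c);b=cv2.boxPoints(r)
print(r,[atz(p,q,.083)[:2].round(3) for q in b])
hv=p['color'].astype(int); m=((hv[:,:,1]>hv[:,:,0]+12)&(hv[:,:,1]>hv[:,:,2]+5)).astype(np.uint8)
c=max(cv2.findContours(m,0,2)[0],key=cv2.contourArea); r=cv2.minAreaRect(c);b=cv2.boxPoints(r)
print(r,[atz(p,q,.003)[:2].round(3) for q in b],atz(p,r[0],.003))
f=30
f=np.radians(f);print(tgt([.40,-.2,.15],[np.cos(f),0,-np.sin(f)],[0,0,1]))
E
```

```text
((355.4999694824219, 245.5), (82.99998474121094, 60.99999237060547), 0.0) [array([ 0.459, -0.094]), array([ 0.61 , -0.096]), array([ 0.611, -0.304]), array([ 0.459, -0.298])]
((212.27252197265625, 237.7805938720703), (72.5162582397461, 90.1186294555664), 80.21759033203125) [array([0.637, 0.309]), array([0.679, 0.071]), array([0.487, 0.036]), array([0.447, 0.268])] [0.5613827  0.17081938 0.003     ]
(array([ 341.1, -285.8,   53.7]), array([-7.2, 59.7, 12.5]))
```

Request:
{"fn": "jog_arm", "kwargs": {
  "moves": [
    {"fingers":1,"slide":[341,-286,54],"angular":[-7.2,59.7,12.5]},
    {"fingers":1,"slide":[341,-286,54],"angular":[-7.2,59.7,12.5]},
    {"fingers":1,"slide":[341,-286,54],"angular":[-7.2,59.7,12.5]},
    {"fingers":1,"slide":[341,-286,54],"angular":[-7.2,59.7,12.5]},
    {"fingers":1,"slide":[341,-286,54],"angular":[-7.2,59.7,12.5]},
    {"fingers":1,"slide":[341,-286,54],"angular":[-7.2,59.7,12.5]},
    {"fingers":1,"slide":[341,-286,54],"angular":[-7.2,59.7,12.5]},
    {"fingers":1,"slide":[341,-286,54],"angular":[-7.2,59.7,12.5]},
    {"fingers":1,"slide":[341,-286,54],"angular":[-7.2,59.7,12.5]},
    {"fingers":1,"slide":[341,-286,54],"angular":[-7.2,59.7,12.5]}
  ]
}}

```text
clock: 2.08
tcp_pos: [0.3764, -0.232, 0.1594]
orientation: [-0.005, 0.867, -0.0, 0.499]
wrist_force: [-8.0, -24.8, 1.5]
finger_gap: 0.0001
grip_force: 0.0
```

Request:
{"fn": "jog_arm", "kwargs": {
  "moves": [
    {"fingers":1,"slide":[0,0,0],"angular":[0,0,0]},
    {"fingers":1,"slide":[0,0,0],"angular":[0,0,0]}
  ]
}}

```text
clock: 2.25
tcp_pos: [0.3772, -0.2312, 0.1609]
orientation: [-0.003, 0.867, 0.005, 0.498]
wrist_force: [0.6, 0.9, -0.2]
finger_gap: 0.0002
grip_force: 0.0
```

Run:
```python
from h import *
np.set_printoptions(precision=3,suppress=True)
f=np.radians(30);A=[np.cos(f),0,-np.sin(f)]
s=get_state();print(s['clock'],s['joint_pos'],s['tcp_pos'],s['wrist_force'],s['finger_gap']);print(Rt(s))
print(tgt([.40,-.2,.15],A,[0,0,1]),tgt([.41,-.198,.042],A,[0,0,1]))
p=shot('wrist');save(p,'w1')
for k,z in dict(scoop=.056,lid_edge=.057,hinge=.057,case=0).items():
    print(k,[(np.round(d['point']),round(d['p'],2),atz(p,d['point'],z)) for d in tip_of(k,p)[:2]])
```

```text
2.25 [-1.512 -0.145 -1.026  0.611  1.042  1.664] [ 0.377 -0.231  0.161] [ 0.568  0.943 -0.184] 0.00022740054072641996
[[ 0.503  0.012  0.864]
 [ 0.005 -1.     0.01 ]
 [ 0.864 -0.001 -0.503]]
(array([  2.2, -30.9,  25.5]), array([-0.6,  0.2,  0.3])) (array([-86.1, -32.7,  88.5]), array([-0.6,  0.2,  0.3]))
scoop [(array([251., 236.]), 0.85, array([ 0.464, -0.197,  0.056])), (array([318., 126.]), 0.41, array([ 0.661, -0.275,  0.056]))]
lid_edge [(array([249., 242.]), 0.89, array([ 0.456, -0.195,  0.057]))]
hinge [(array([260., 145.]), 0.86, array([ 0.613, -0.196,  0.057]))]
case [(array([259., 216.]), 0.69, array([ 0.54 , -0.197,  0.   ]))]
```

View pics/w1.png

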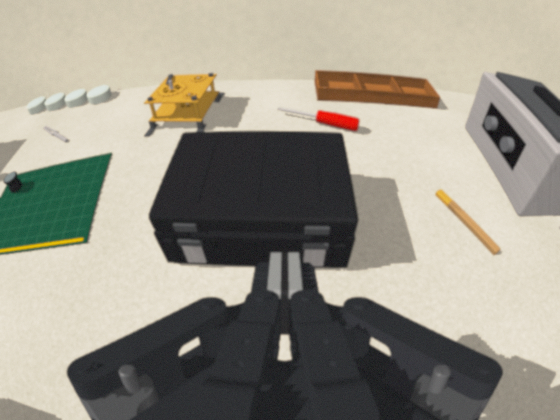

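Request:
{"fn": "jog_arm", "kwargs": {
  "moves": [
    {"slide":[-40,-33,60],"angular":[0,0,0]},
    {"slide":[-86,-33,88],"angular":[0,0,0]},
    {"slide":[-86,-33,88],"angular":[0,0,0]},
    {"slide":[-86,-33,88],"angular":[0,0,0]},
    {"slide":[-86,-33,88],"angular":[0,0,0]},
    {"slide":[-86,-33,88],"angular":[0,0,0]}
  ]
}}

```text
schema error: expected keys fingers, slide, angular
```

Run:
```python
from h import *
np.set_printoptions(precision=3,suppress=True)
f=np.radians(30);A=[np.cos(f),0,-np.sin(f)]
s=get_state();print(s['clock'],s['joint_pos'],s['tcp_pos'],s['wrist_force'])
p=shot('wrist')
for k,z in dict(scoop=.056,lid_edge=.057,hinge=.057).items():
    print(k,[(np.round(d['point']),round(d['p'],2),atz(p,d['point'],z)) for d in tip_of(k,p)[:2]])
x0=.6105;s_=.143
print(tgt([.450,-.198,.042],A,[0,0,1]))
s['tcp_pos']=np.array([.450,-.198,.042]);
for th in np.radians([0,10,25,40,55,70,80,88]):
    C=np.array([x0-s_*np.cos(th),-.198,.057+s_*np.sin(th)]);print(np.degrees(th),tgt(C-[.015,0,.004],A,[0,0,1],s))
```

```text
2.5 [-1.516 -0.14  -1.027  0.611  1.042  1.665] [ 0.376 -0.231  0.159] [-0.393 -0.381  0.478]
scoop [(array([250., 234.]), 0.81, array([ 0.464, -0.196,  0.056]))]
lid_edge [(array([250., 240.]), 0.58, array([ 0.456, -0.196,  0.057]))]
hinge [(array([263., 147.]), 0.8, array([ 0.605, -0.202,  0.057]))]
(array([-64.7, -32.3, 123.1]), array([-0.6,  0.2, -0.1]))
0.0 (array([10.8, -0.1, -3.4]), array([-0.6,  0.2, -0.2]))
10.0 (array([ 33.3,  -0.3, -14. ]), array([-0.6,  0.2, -0.2]))
25.0 (array([ 69.7,  -0.5, -22.2]), array([-0.6,  0.2, -0.2]))
40.0 (array([107. ,  -0.6, -20.7]), array([-0.6,  0.2, -0.2]))
55.0 (array([142.7,  -0.6,  -9.6]), array([-0.6,  0.2, -0.2]))
70.0 (array([174.2,  -0.5,  10.3]), array([-0.6,  0.2, -0.2]))
80.0 (array([191.9,  -0.4,  27.9]), array([-0.6,  0.2, -0.2]))
88.0 (array([203.7,  -0.2,  44. ]), array([-0.6,  0.2, -0.2]))
```

Request:
{"fn": "jog_arm", "kwargs": {
  "moves": [
    {"fingers":1,"slide":[-40,-33,60],"angular":[0,0,0]},
    {"fingers":1,"slide":[-86,-33,88],"angular":[0,0,0]},
    {"fingers":1,"slide":[-86,-33,88],"angular":[0,0,0]},
    {"fingers":1,"slide":[-86,-33,88],"angular":[0,0,0]},
    {"fingers":1,"slide":[-86,-33,88],"angular":[0,0,0]},
    {"fingers":1,"slide":[-86,-33,88],"angular":[0,0,0]}
  ]
}}

```text
clock: 3.2
tcp_pos: [0.3767, -0.2585, 0.0791]
orientation: [-0.028, 0.868, 0.014, 0.496]
wrist_force: [-0.7, 0.1, -0.4]
finger_gap: -0.0003
grip_force: 0.0
```

Run:
```python
from h import *
np.set_printoptions(precision=3,suppress=True)
f=np.radians(30);A=[np.cos(f),0,-np.sin(f)]
s=get_state();print(s['clock'],s['joint_pos'],s['tcp_pos'],s['wrist_force'],s['wrist_force'])
print(tgt([.450,-.198,.042],A,[0,0,1]))
```

```text
3.2 [-1.518  0.162 -1.026  0.415  1.039  1.572] [ 0.377 -0.259  0.079] [-0.72   0.092 -0.395] [-0.72   0.092 -0.395]
(array([  5.1, -55.3,  85.6]), array([-3.6,  0.5, -0.2]))
```

Run:
```python
from h import *
f=np.radians(33);w=np.radians(12);A=[np.cos(f)*np.cos(w),np.cos(f)*np.sin(w),-np.sin(f)]
for P in ([.42,-.222,.041],[.45,-.215,.041]): print(tgt(P,A,[0,0,1]))
```

```text
(array([-10.9, -32.9,  58.8]), array([ 6.6, -2.7, -6.4]))
(array([  4.3, -38.3,  85.1]), array([ 6.6, -2.7, -6.4]))
```

Request:
{"fn": "jog_arm", "kwargs": {
  "moves": [
    {"fingers":1,"slide":[-11,-33,59],"angular":[6.6,-2.7,-6.4]},
    {"fingers":1,"slide":[-11,-33,59],"angular":[6.6,-2.7,-6.4]},
    {"fingers":1,"slide":[-11,-33,59],"angular":[6.6,-2.7,-6.4]},
    {"fingers":1,"slide":[-11,-33,59],"angular":[6.6,-2.7,-6.4]}
  ]
}}

```text
clock: 3.53
tcp_pos: [0.4205, -0.2204, 0.0416]
orientation: [-0.05, 0.874, 0.093, 0.474]
wrist_force: [0.5, 0.6, 0.0]
finger_gap: 0.0
grip_force: 0.0
```

Run:
```python
from h import *
np.set_printoptions(precision=3,suppress=True)
f=np.radians(33);w=np.radians(12);A=[np.cos(f)*np.cos(w),np.cos(f)*np.sin(w),-np.sin(f)]
s=get_state();print(s['clock'],s['joint_pos'],s['tcp_pos'],s['wrist_force']);print(Rt(s))
for P in ([.42,-.22,.041],[.45,-.21,.041]): print(tgt(P,A,[0,0,1]))
```

```text
3.5333 [-1.327  0.247 -1.027  0.247  0.993  1.63 ] [ 0.42  -0.22   0.042] [0.511 0.624 0.027]
[[ 0.533  0.211  0.82 ]
 [ 0.115 -0.978  0.176]
 [ 0.838  0.    -0.545]]
(array([-0.7, -0.5,  0. ]), array([-0.1,  0. ,  0.1]))
(array([16.4, -4. , 26.4]), array([-0.1,  0. ,  0.1]))
```

Request:
{"fn": "jog_arm", "kwargs": {
  "moves": [
    {"fingers":1,"slide":[8,-2,13],"angular":[0,0,0]},
    {"fingers":1,"slide":[16,-4,26],"angular":[0,0,0]},
    {"fingers":1,"slide":[16,-4,26],"angular":[0,0,0]}
  ]
}}

```text
clock: 3.78
tcp_pos: [0.4495, -0.2196, 0.0453]
orientation: [-0.052, 0.874, 0.096, 0.473]
wrist_force: [-0.5, 0.2, 0.0]
finger_gap: -0.0
grip_force: 0.0
```

Run:
```python
from h import *
np.set_printoptions(precision=3,suppress=True)
f=np.radians(33);w=np.radians(12);A=[np.cos(f)*np.cos(w),np.cos(f)*np.sin(w),-np.sin(f)]
s=get_state();print(s['clock'],s['tcp_pos'],s['wrist_force'])
for d in [-1,5,10,20,30,40,50,60,70,77,84,90]:
    th=np.radians(d)
    sd=.144
    C=np.array([.6105-sd*np.cos(th),-.208,.057+sd*np.sin(th)])
    print(d,tgt(C-[.015,0,.003],A,[0,0,1])[0])
```

```text
3.7833 [ 0.449 -0.22   0.045] [-0.523  0.231  0.014]
-1 [  7.7 -10.9   0.4]
5 [ 20.6 -10.7  -7.4]
10 [ 31.9 -10.4 -12.9]
20 [ 55.7  -9.  -20.8]
30 [ 80.4  -6.7 -24.5]
40 [105.3  -3.5 -24. ]
50 [129.6   0.3 -19.2]
60 [152.6   4.8 -10.2]
70 [173.6   9.8   2.6]
77 [186.8  13.5  13.6]
84 [198.5  17.2  26.2]
90 [207.2  20.5  38.1]
```

Request:
{"fn": "jog_arm", "kwargs": {
  "moves": [
    {"fingers":1,"slide":[8,-8,0],"angular":[0,0,0]},
    {"fingers":1,"slide":[21,-10,-7],"angular":[0,0,0]},
    {"fingers":1,"slide":[32,-10,-13],"angular":[0,0,0]},
    {"fingers":1,"slide":[44,-10,-17],"angular":[0,0,0]},
    {"fingers":1,"slide":[56,-9,-21],"angular":[0,0,0]},
    {"fingers":1,"slide":[56,-9,-21],"angular":[0,0,0]}
  ]
}}

```text
clock: 4.28
tcp_pos: [0.4595, -0.2088, 0.1049]
orientation: [-0.052, 0.874, 0.096, 0.474]
wrist_force: [0.1, -1.7, -0.4]
finger_gap: -0.0001
grip_force: 0.0
```

Run:
```python
from h import *
np.set_printoptions(precision=3,suppress=True)
f=np.radians(33);w=np.radians(12);A=[np.cos(f)*np.cos(w),np.cos(f)*np.sin(w),-np.sin(f)]
s=get_state();print(s['clock'],s['tcp_pos'],s['wrist_force'],s['joint_pos'])
p=shot('side')
print([(np.round(d['point']),round(d['p'],2)) for d in tip_of('lid_edge',p)[:2]])
for d in [20,30,40,50,60,70,77,84,90]:
    th=np.radians(d);sd=.144;l=np.array([.6105-.157*np.cos(th),-.198,.057+.157*np.sin(th)])
    C=np.array([.6105-sd*np.cos(th),-.208,.057+sd*np.sin(th)])
    print(d,tgt(C-[.015,0,.003],A,[0,0,1])[0],proj(p,l))
save(p,'s2')
```

```text
4.2833 [ 0.459 -0.209  0.105] [ 0.062 -1.705 -0.389] [-1.196  0.073 -0.986  0.277  0.975  1.851]
[(array([332., 175.]), 0.83)]
20 [0.9 0.3 0.9] [328.971 162.119]
30 [25.6  2.5 -2.9] [325.652 155.138]
40 [50.5  5.6 -2.4] [320.96  148.726]
50 [74.9  9.5  2.4] [315.021 143.117]
60 [97.9 13.9 11.3] [308.019 138.52 ]
70 [118.9  18.8  24.1] [300.183 135.113]
77 [132.1  22.4  35.2] [294.344 133.509]
84 [143.8  26.2  47.7] [288.329 132.585]
90 [152.5  29.5  59.6] [283.113 132.348]
```

View pics/s2.png

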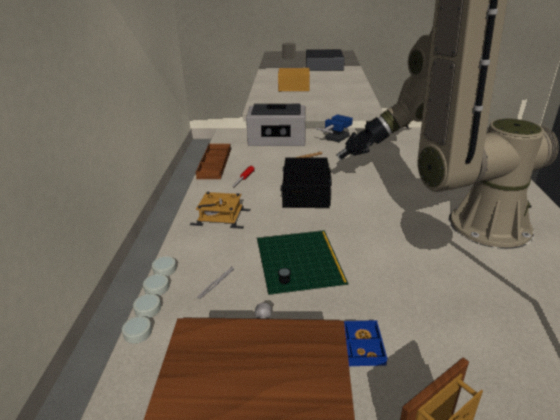

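Run:
```python
from h import *
f=np.radians(33);w=np.radians(12);A=[np.cos(f)*np.cos(w),np.cos(f)*np.sin(w),-np.sin(f)]
for P in ([.43,-.215,.10],[.427,-.215,.040],[.457,-.208,.040]): print(tgt(P,A,[0,0,1]))
```

```text
(array([-18.8,   0.6, -23.3]), array([-0.5,  0.2,  0.2]))
(array([-70.6,   0. ,   7.1]), array([-0.5,  0.2,  0.2]))
(array([-53.7,  -0.3,  32.9]), array([-0.5,  0.2,  0.2]))
```

Request:
{"fn": "jog_arm", "kwargs": {
  "moves": [
    {"fingers":1,"slide":[-19,0,-23],"angular":[0,0,0]},
    {"fingers":1,"slide":[-45,0,-9],"angular":[0,0,0]},
    {"fingers":1,"slide":[-71,0,7],"angular":[0,0,0]},
    {"fingers":1,"slide":[-71,0,7],"angular":[0,0,0]},
    {"fingers":1,"slide":[-63,0,19],"angular":[0,0,0]},
    {"fingers":1,"slide":[-54,0,33],"angular":[0,0,0]},
    {"fingers":1,"slide":[-54,0,33],"angular":[0,0,0]},
    {"fingers":1,"slide":[-54,0,33],"angular":[0,0,0]}
  ]
}}

```text
clock: 5.05
tcp_pos: [0.4569, -0.2129, 0.0424]
orientation: [-0.058, 0.874, 0.099, 0.471]
wrist_force: [0.5, 0.1, -0.1]
finger_gap: 0.0003
grip_force: 0.0
```

Run:
```python
from h import *
np.set_printoptions(precision=3,suppress=True)
f=np.radians(33);w=np.radians(12);A=[np.cos(f)*np.cos(w),np.cos(f)*np.sin(w),-np.sin(f)]
s=get_state();print(s['clock'],s['tcp_pos'],s['wrist_force'],s['joint_pos'])
p=shot('wrist');save(p,'w3'); cv2.imwrite('pics/w3c.png',cv2.resize(p['color'][130:330,180:400,::-1],None,fx=3,fy=3))
for d in [0,5,10,20]:
    th=np.radians(d);sd=.147
    C=np.array([.6105-sd*np.cos(th),-.208,.057+sd*np.sin(th)])
    print(d,tgt(C-[.012,0,.0],A,[0,0,1])[0])
```

```text
5.05 [ 0.457 -0.213  0.042] [ 0.51   0.147 -0.056] [-1.209  0.248 -1.027  0.105  0.978  1.81 ]
0 [ 10.1  -6.2 -11.3]
5 [ 21.1  -6.2 -17.8]
10 [ 32.6  -6.  -23.4]
20 [ 56.9  -4.7 -31.6]
```

View pics/w3c.png

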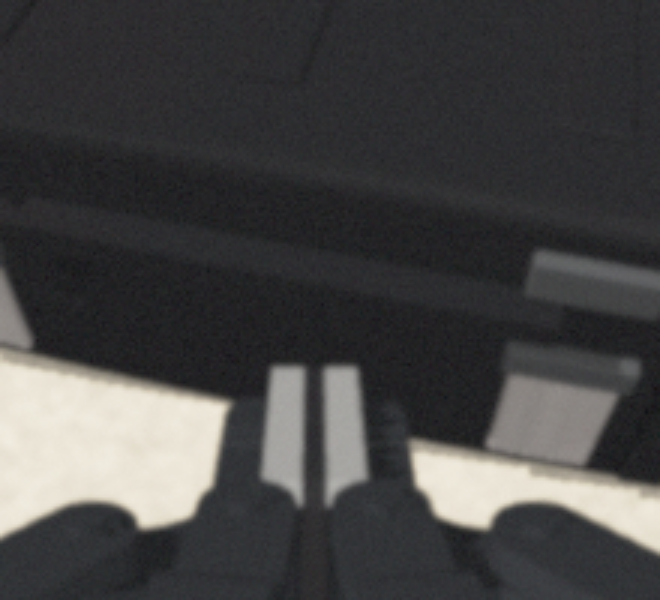

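Run:
```python
from h import *
np.set_printoptions(precision=3,suppress=True)
s=get_state();p=shot('wrist');a=Rt(s)[:,2]
print('tip',proj(p,s['tcp_pos']+.011*a), p['tool_from_camera'])
for x in(.445,.4545,.46,.47,.48): print(x,proj(p,[x,-.21,.057]),proj(p,[x,-.21,.063]),'bench',proj(p,[x,-.21,0]))
for k,z in dict(scoop=.056,lid_edge=.057,hinge=.057,case=0).items():
    print(k,[(np.round(d['point']),round(d['p'],2),atz(p,d['point'],z)) for d in tip_of(k,p)[:2]])
```

```text
tip [284.61  237.455] [[ 0.    -0.955 -0.297  0.075]
 [ 1.     0.001 -0.001 -0.   ]
 [ 0.001 -0.297  0.955 -0.17 ]
 [ 0.     0.     0.     1.   ]]
0.445 [273.463 246.726] [273.022 240.263] bench [276.709 292.732]
0.4545 [277.867 232.06 ] [277.572 225.365] bench [280.061 280.396]
0.46 [280.297 223.966] [280.077 217.168] bench [281.94  273.456]
0.47 [284.496 209.98 ] [284.395 203.042] bench [285.239 261.226]
0.48 [288.42  196.903] [288.419 189.883] bench [288.387 249.5  ]
scoop [(array([259., 214.]), 0.64, array([ 0.465, -0.197,  0.056]))]
lid_edge [(array([254., 222.]), 0.78, array([ 0.458, -0.196,  0.057])), (array([ 26., 136.]), 0.49, array([0.505, 0.061, 0.057]))]
hinge [(array([222.,  52.]), 0.7, array([ 0.674, -0.092,  0.057]))]
case [(array([288., 186.]), 0.85, array([ 0.541, -0.196,  0.   ])), (array([71., 68.]), 0.68, array([0.761, 0.27 , 0.   ]))]
```

Request:
{"fn": "jog_arm", "kwargs": {
  "moves": [
    {"fingers":1,"slide":[1.8,-2,3],"angular":[0,0,0]},
    {"fingers":1,"slide":[3.5,-2,6],"angular":[0,0,0]},
    {"fingers":1,"slide":[3.5,-2,6],"angular":[0,0,0]}
  ]
}}

```text
clock: 5.6
tcp_pos: [0.4637, -0.2128, 0.0426]
orientation: [-0.059, 0.875, 0.099, 0.471]
wrist_force: [-1.2, -0.1, -0.1]
finger_gap: 0.0002
grip_force: 0.0
```

Request:
{"fn": "jog_arm", "kwargs": {
  "moves": [
    {"fingers":1,"slide":[1.2,0,2],"angular":[0,0,0]},
    {"fingers":1,"slide":[2.4,0,4],"angular":[0,0,0]},
    {"fingers":1,"slide":[2.4,0,4],"angular":[0,0,0]}
  ]
}}

```text
clock: 5.85
tcp_pos: [0.4682, -0.212, 0.0425]
orientation: [-0.059, 0.875, 0.099, 0.471]
wrist_force: [0.1, -0.2, 0.6]
finger_gap: 0.0002
grip_force: 0.0
```

Request:
{"fn": "jog_arm", "kwargs": {
  "moves": [
    {"fingers":1,"slide":[4.2,0,-2.7],"angular":[0,0,0]},
    {"fingers":1,"slide":[8.4,0,-5.4],"angular":[0,0,0]},
    {"fingers":1,"slide":[12.6,0,-8],"angular":[0,0,0]},
    {"fingers":1,"slide":[16.8,0,-11],"angular":[0,0,0]}
  ]
}}

```text
clock: 6.18
tcp_pos: [0.468, -0.2123, 0.0632]
orientation: [-0.059, 0.875, 0.099, 0.471]
wrist_force: [0.9, -0.9, -0.2]
finger_gap: -0.0002
grip_force: 0.0
```

Run:
```python
from h import *
np.set_printoptions(precision=3,suppress=True)
s=get_state();print(s['clock'],s['tcp_pos'],s['wrist_force'],s['joint_pos'])
p=shot('wrist');cv2.imwrite('pics/w4.png',p['color'][:,:,::-1])
x0,th0=.468,0
for d in [10,20,30,40,50,60,70,80,90]:
    th=np.radians(d);sd=.146
    C=np.array([.6115-sd*np.cos(th),-.205,.057+sd*np.sin(th)])
    print(d,totool(s,C+[.003,0,-.008]-s['tcp_pos']))
```

```text
6.1833 [ 0.468 -0.212  0.063] [ 0.864 -0.861 -0.215] [-1.177  0.196 -1.005  0.137  0.971  1.863]
10 [11.669 -6.634 -2.44 ]
20 [ 35.744  -5.386 -10.596]
30 [ 60.789  -3.169 -14.533]
40 [ 86.043  -0.051 -14.132]
50 [110.74    3.874  -9.404]
60 [134.128   8.487  -0.494]
70 [155.497  13.647  12.328]
80 [174.198  19.198  28.673]
90 [189.662  24.971  48.043]
```

View pics/w4.png

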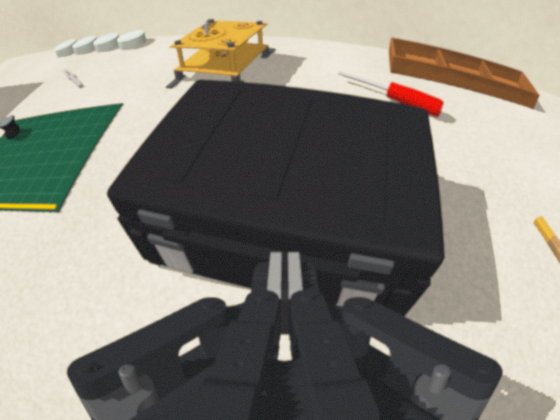

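Run:
```python
from h import *
np.set_printoptions(precision=3,suppress=True)
s=get_state();p=shot('wrist');t=shot('top')
for k,z in dict(scoop=.056,lid_edge=.057,hinge=.057,case=0).items():
    P=[d[0] for d in (tip_of(k,t),tip_of(k,p)) if d]
    print(k,[(np.round(d['point']),round(d['p'],2)) for d in P], tri((t,P[0]['point']),(p,P[1]['point'])) if len(P)==2 else '')
for X in ([.462,-.093,.083],[.462,-.303,.083],[.612,-.093,.083],[.612,-.303,.083],[.462,-.303,0],[.462,-.21,.083],[.456,-.21,.057],[.462,-.21,0]): print(X,proj(p,X))
o,v=ray(p,[285,252]);Rm=Rt(s);o=Rm.T@(o-s['tcp_pos']);v=Rm.T@v
for x in(-.011,0,.011): print(x,o+v*(x-o[0])/v[0])
g=p['color'][:,:,::-1];cv2.imwrite('pics/w5.png',cv2.resize(np.clip(g[150:310,180:400].astype(float)*2.5,0,255).astype(np.uint8),None,fx=3.6,fy=3.6,interpolation=cv2.INTER_CUBIC))
```

```text
scoop [(array([356., 280.]), 0.87), (array([256., 251.]), 0.65)] [ 0.452 -0.199  0.076]
lid_edge [(array([358., 278.]), 0.88), (array([254., 262.]), 0.87)] [ 0.452 -0.203  0.07 ]
hinge [(array([357., 213.]), 0.64), (array([ 27., 153.]), 0.64)] [ 0.509 -0.157  0.181]
case [(array([285., 214.]), 0.79)] 
[0.462, -0.093, 0.083] [ 99.323 197.178]
[0.462, -0.303, 0.083] [450.417 264.002]
[0.612, -0.093, 0.083] [194.031  78.548]
[0.612, -0.303, 0.083] [428.774 107.775]
[0.462, -0.303, 0] [403.913 320.351]
[0.462, -0.21, 0.083] [276.251 233.642]
[0.456, -0.21, 0.057] [275.045 268.079]
[0.462, -0.21, 0] [279.686 298.487]
-0.011 [-0.011  0.     0.014]
0 [ 0.    0.   -0.01]
0.011 [ 0.011  0.    -0.033]
```

View pics/w5.png

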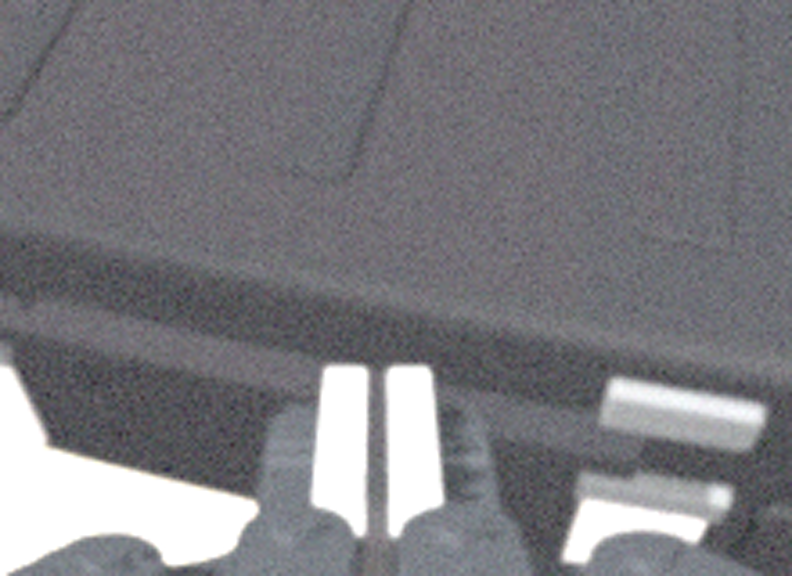

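Request:
{"fn": "jog_arm", "kwargs": {
  "moves": [
    {"fingers":1,"slide":[1,0,1.7],"angular":[0,0,0]},
    {"fingers":1,"slide":[2.1,0,3.4],"angular":[0,0,0]},
    {"fingers":1,"slide":[2.1,0,3.4],"angular":[0,0,0]}
  ]
}}

```text
clock: 6.98
tcp_pos: [0.4721, -0.2112, 0.0624]
orientation: [-0.059, 0.875, 0.099, 0.471]
wrist_force: [0.9, -0.6, -0.0]
finger_gap: -0.0001
grip_force: 0.0
```

Request:
{"fn": "jog_arm", "kwargs": {
  "moves": [
    {"fingers":1,"slide":[1,0,1.7],"angular":[0,0,0]},
    {"fingers":1,"slide":[2.1,0,3.4],"angular":[0,0,0]},
    {"fingers":1,"slide":[2.1,0,3.4],"angular":[0,0,0]}
  ]
}}

```text
clock: 7.23
tcp_pos: [0.476, -0.2103, 0.0623]
orientation: [-0.059, 0.875, 0.099, 0.471]
wrist_force: [-0.1, 0.3, 0.3]
finger_gap: -0.0002
grip_force: 0.0
```

Request:
{"fn": "jog_arm", "kwargs": {
  "moves": [
    {"fingers":1,"slide":[1,0,1.7],"angular":[0,0,0]},
    {"fingers":1,"slide":[2.1,0,3.4],"angular":[0,0,0]},
    {"fingers":1,"slide":[2.1,0,3.4],"angular":[0,0,0]}
  ]
}}

```text
clock: 7.48
tcp_pos: [0.4798, -0.2095, 0.0622]
orientation: [-0.059, 0.875, 0.099, 0.471]
wrist_force: [0.4, -0.5, -0.9]
finger_gap: 0.0002
grip_force: 0.0
```

Run:
```python
from h import *
np.set_printoptions(precision=3,suppress=True)
s=get_state();ps={n:shot(n) for n in('wrist','top','side')};a=Rt(s)[:,2]
for n,p in ps.items():
    for k,z in dict(lid_edge=.057).items():
        print(n,k,[(np.round(d['point']),round(d['p'],2),atz(p,d['point'],z)) for d in tip_of(k,p)[:1]])
    print('tip',proj(p,s['tcp_pos']+.011*a),'tcp',proj(p,s['tcp_pos']))
b=lambda im:np.clip(im[:,:,::-1].astype(float)*2.2,0,255).astype(np.uint8)
def crop(p,c,r,w,h,o): return cv2.resize(b(p['color'])[r:r+h,c:c+w],o,interpolation=cv2.INTER_CUBIC)
A=crop(ps['wrist'],180,150,200,150,(400,300));B=crop(ps['top'],290,200,133,100,(400,300));C=crop(ps['side'],267,130,107,80,(400,300))
cv2.imwrite('pics/c6.png',np.vstack([np.hstack([A,B]),np.hstack([C,C*0])]))
```

```text
wrist lid_edge [(array([252., 278.]), 0.72, array([ 0.457, -0.196,  0.057]))]
tip [284.61  237.455] tcp [284.612 244.807]
top lid_edge [(array([359., 279.]), 0.83, array([ 0.453, -0.208,  0.057]))]
tip [358.04  264.402] tcp [359.343 267.849]
side lid_edge [(array([330., 176.]), 0.79, array([ 0.456, -0.203,  0.057]))]
tip [320.463 175.763] tcp [323.172 173.851]
```

View pics/c6.png

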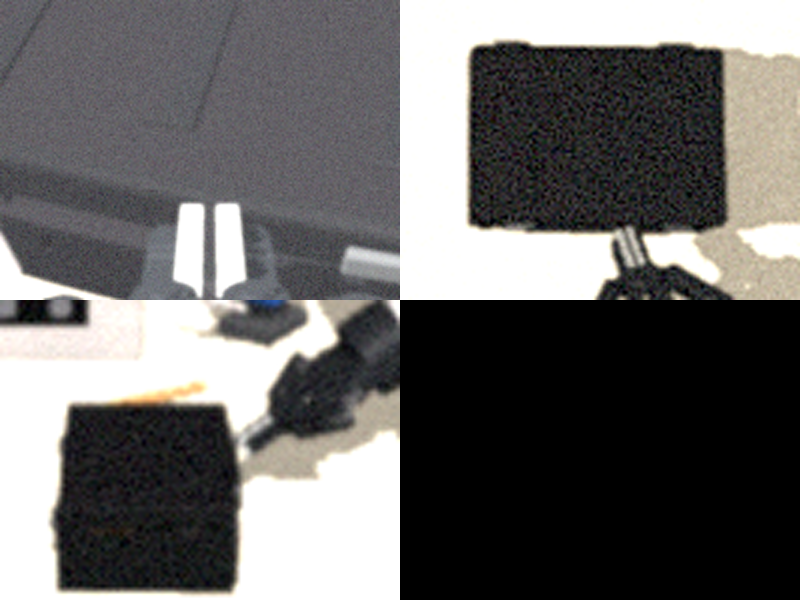

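Run:
```python
from h import *
np.set_printoptions(precision=4,suppress=True)
s=get_state();t=shot('top');d=shot('side')
X=tri((t,(364,276)),(d,(331.3,171.3)));print(X,s['tcp_pos'],s['joint_pos'],'in tool',Rt(s).T@(X-s['tcp_pos']))
print(proj(t,X),proj(d,X)); w=shot('wrist');print(proj(w,X))
```

```text
[ 0.4559 -0.2195  0.0671] [ 0.4796 -0.2096  0.0622] [-1.1417  0.2007 -1.012   0.0765  0.9618  1.9229] in tool [-0.0097  0.0042 -0.0238]
[363.8789 277.4203] [330.2457 171.2064]
[292.7009 280.4614]
```

Request:
{"fn": "jog_arm", "kwargs": {
  "moves": [
    {"fingers":1,"slide":[1,0,1.7],"angular":[0,0,0]},
    {"fingers":1,"slide":[2.1,0,3.4],"angular":[0,0,0]},
    {"fingers":1,"slide":[2.1,0,3.4],"angular":[0,0,0]}
  ]
}}

```text
clock: 8.18
tcp_pos: [0.4833, -0.2089, 0.0617]
orientation: [-0.059, 0.875, 0.098, 0.47]
wrist_force: [-6.9, -1.9, 2.4]
finger_gap: 0.0
grip_force: 3.6
```

Request:
{"fn": "jog_arm", "kwargs": {
  "moves": [
    {"fingers":1,"slide":[1,0,1.7],"angular":[0,0,0]},
    {"fingers":1,"slide":[2.1,0,3.4],"angular":[0,0,0]},
    {"fingers":1,"slide":[2.1,0,3.4],"angular":[0,0,0]}
  ]
}}

```text
clock: 8.43
tcp_pos: [0.4848, -0.209, 0.0608]
orientation: [-0.058, 0.876, 0.095, 0.469]
wrist_force: [-54.8, -8.2, 24.3]
finger_gap: -0.0003
grip_force: 29.2
```

Run:
```python
from h import *
np.set_printoptions(precision=4,suppress=True)
s=get_state();print(s)
```

```text
{'clock': 8.4333, 'joint_pos': array([-1.1234,  0.2012, -1.0178,  0.0409,  0.9504,  1.962 ]), 'qvel': array([-0.0079, -0.0041, -0.0011,  0.0074,  0.0054, -0.0115]), 'tau': array([ 16.1209, -21.0619,  20.0977,  -4.9361,   4.7358,   0.0916]), 'tcp_pos': array([ 0.4848, -0.209 ,  0.0608]), 'orientation': array([-0.0583,  0.8762,  0.0954,  0.4689]), 'wrist_force': array([-54.7676,  -8.2444,  24.3225]), 'ft_torque': array([-0.2406,  2.5907,  0.653 ]), 'grip_force': 29.234181102365255, 'finger_gap': -0.00031016526059517385}
```

Run:
```python
from h import *
f=np.radians(33);w=np.radians(12);A=[np.cos(f)*np.cos(w),np.cos(f)*np.sin(w),-np.sin(f)]
for P in ([.455,-.214,.06],[.452,-.214,.032],[.489,-.206,.032]): print(tgt(P,A,[0,0,1]))
```

```text
(array([-17.4,  -1.7, -24.7]), array([-1.1,  0.6, -0.2]))
(array([-42.3,  -2. , -11.6]), array([-1.1,  0.6, -0.2]))
(array([-21.4,  -1.6,  19.9]), array([-1.1,  0.6, -0.2]))
```

Request:
{"fn": "jog_arm", "kwargs": {
  "moves": [
    {"fingers":1,"slide":[-18,-2,-26],"angular":[0,0,0]},
    {"fingers":1,"slide":[-18,-2,-26],"angular":[0,0,0]},
    {"fingers":1,"slide":[-43,-2,-13],"angular":[0,0,0]},
    {"fingers":1,"slide":[-43,-2,-13],"angular":[0,0,0]},
    {"fingers":1,"slide":[-43,-2,-13],"angular":[0,0,0]},
    {"fingers":1,"slide":[-36,-2,-2],"angular":[0,0,0]},
    {"fingers":1,"slide":[-32,-2,5],"angular":[0,0,0]},
    {"fingers":1,"slide":[-27,-2,12],"angular":[0,0,0]},
    {"fingers":1,"slide":[-27,-2,12],"angular":[0,0,0]}
  ]
}}

```text
clock: 9.18
tcp_pos: [0.4822, -0.2105, 0.0343]
orientation: [-0.062, 0.876, 0.1, 0.468]
wrist_force: [-2.1, -1.3, -1.5]
finger_gap: -0.0001
grip_force: 1.4
```

Request:
{"fn": "jog_arm", "kwargs": {
  "moves": [
    {"fingers":1,"slide":[2,0,3.3],"angular":[0,0,0]},
    {"fingers":1,"slide":[3.2,0,5],"angular":[0,0,0]},
    {"fingers":1,"slide":[3.2,0,5],"angular":[0,0,0]}
  ]
}}

```text
clock: 9.43
tcp_pos: [0.4886, -0.209, 0.035]
orientation: [-0.062, 0.875, 0.101, 0.47]
wrist_force: [-2.2, -0.9, -1.7]
finger_gap: 0.0
grip_force: 1.1
```

Request:
{"fn": "jog_arm", "kwargs": {
  "moves": [
    {"fingers":1,"slide":[4.2,0,-2.7],"angular":[0,0,0]},
    {"fingers":1,"slide":[9,0,-5.4],"angular":[0,0,0]},
    {"fingers":1,"slide":[14,0,-8],"angular":[0,0,0]},
    {"fingers":1,"slide":[18,0,-10.5],"angular":[0,0,0]}
  ]
}}

```text
clock: 9.77
tcp_pos: [0.4896, -0.2097, 0.0562]
orientation: [-0.062, 0.875, 0.101, 0.47]
wrist_force: [0.4, -0.0, -1.7]
finger_gap: 0.0003
grip_force: 0.7
```

Run:
```python
from h import *
np.set_printoptions(precision=3,suppress=True)
s=get_state();print(s['clock'],s['tcp_pos'],s['wrist_force'])
t=shot('side');w=shot('wrist')
for p in(t,w):
  print([(np.round(d['point']),round(d['p'],2)) for d in tip_of('lid_edge',p)[:2]])
  for d in(0,5,10,15,20): 
    th=np.radians(d);print(d,proj(p,[.6125-.157*np.cos(th),-.198,.057+.157*np.sin(th)]))
```

```text
9.7667 [ 0.49  -0.21   0.056] [ 0.417 -0.046 -1.656]
[(array([331., 169.]), 0.74)]
0 [330.641 176.829]
5 [330.619 173.133]
10 [330.231 169.43 ]
15 [329.476 165.749]
20 [328.354 162.12 ]
[(array([236., 252.]), 0.84)]
0 [246.801 293.506]
5 [244.023 280.955]
10 [241.688 264.29 ]
15 [240.01  243.003]
20 [239.253 216.811]
```

Run:
```python
from h import *
np.set_printoptions(precision=1,suppress=True)
s=get_state();r=np.radians
for d in range(11,99,6):
    D=.150*np.array([np.cos(r(11))-np.cos(r(d)),0,np.sin(r(d))-np.sin(r(11))])
    D[1]=.012*(d-11)/80
    D[0]+=.004*min(1,(d-11)/20)
    print(d,totool(s,D),s['tcp_pos']*1000+D*1000)
```

```text
11 [0. 0. 0.] [ 489.5 -209.9   55.6]
17 [15.5  0.1 -4.2] [ 494.5 -209.    70.8]
23 [31.5  0.5 -6.8] [ 501.  -208.1   85.6]
29 [47.7  1.4 -7.8] [ 509.1 -207.2   99.7]
35 [63.6  2.4 -7.9] [ 517.8 -206.3  113. ]
41 [79.2  3.6 -6.7] [ 527.5 -205.4  125.4]
47 [94.6  5.1 -4. ] [ 538.4 -204.5  136.7]
53 [109.6   6.9   0.4] [ 550.5 -203.6  146.8]
59 [124.1   9.    6.3] [ 563.5 -202.7  155.6]
65 [137.8  11.2  13.6] [ 577.3 -201.8  162.9]
71 [150.7  13.7  22.4] [ 591.9 -200.9  168.8]
77 [162.5  16.3  32.4] [ 607.  -200.   173.1]
83 [173.2  19.   43.6] [ 622.4 -199.1  175.9]
89 [182.7  21.8  55.8] [ 638.1 -198.2  177. ]
95 [190.8  24.6  69. ] [ 653.8 -197.3  176.4]
```

Request:
{"fn": "jog_arm", "kwargs": {
  "moves": [
    {"fingers":1,"slide":[8,0,-2.5],"angular":[0,0,0]},
    {"fingers":1,"slide":[15.5,0,-4.2],"angular":[0,0,0]},
    {"fingers":1,"slide":[23.5,0,-5.5],"angular":[0,0,0]},
    {"fingers":1,"slide":[31.5,0.5,-6.8],"angular":[0,0,0]},
    {"fingers":1,"slide":[39.5,1,-7.3],"angular":[0,0,0]},
    {"fingers":1,"slide":[47.7,1.4,-7.8],"angular":[0,0,0]},
    {"fingers":1,"slide":[55.6,2,-7.8],"angular":[0,0,0]},
    {"fingers":1,"slide":[63.6,2.4,-7.9],"angular":[0,0,0]},
    {"fingers":1,"slide":[71,3,-7.3],"angular":[0,0,0]},
    {"fingers":1,"slide":[79,3.6,-6.7],"angular":[0,0,0]}
  ]
}}

```text
clock: 10.8
tcp_pos: [0.5278, -0.2052, 0.1254]
orientation: [-0.062, 0.875, 0.1, 0.47]
wrist_force: [-1.2, -0.6, -1.7]
finger_gap: 0.0001
grip_force: 0.7
```

Run:
```python
from h import *
np.set_printoptions(precision=1,suppress=True)
s=get_state();r=np.radians
print(s['tcp_pos']*1000,s['wrist_force'],s['grip_force'])
p=shot('side')
print([(np.round(d['point']),round(d['p'],2)) for d in tip_of('lid_edge',p)[:2]])
for d in(30,40,50,60): 
    th=np.radians(d);print(d,proj(p,[.6125-.157*np.cos(th),-.198,.057+.157*np.sin(th)]))
for P in ([538,-205,137],[551,-204,147],[564,-203,156],[577,-202,163],[592,-201,169],[607,-200,173],[622,-199,176],[638,-198,177],[650,-197,177]): print(P,totool(s,np.array(P)/1000-s['tcp_pos']))
```

```text
[ 527.8 -205.2  125.4] [-1.2 -0.6 -1.7] 0.7108379399869591
[(array([317., 144.]), 0.98), (array([329., 178.]), 0.16)]
30 [325.  155.1]
40 [320.3 148.7]
50 [314.4 143.1]
60 [307.4 138.5]
[538, -205, 137] [15.2  2.1  1.8]
[551, -204, 147] [30.7  4.   7.1]
[564, -203, 156] [45.3  5.9 12.8]
[577, -202, 163] [58.2  7.9 19.7]
[592, -201, 169] [71.4 10.4 28.7]
[607, -200, 173] [83.  12.8 38.9]
[622, -199, 176] [93.7 15.3 49.5]
[638, -198, 177] [103.2  18.1  62.1]
[650, -197, 177] [109.8  19.9  72.1]
```

Request:
{"fn": "jog_arm", "kwargs": {
  "moves": [
    {"fingers":1,"slide":[8,1,1],"angular":[0,0,0]},
    {"fingers":1,"slide":[15,2,2],"angular":[0,0,0]},
    {"fingers":1,"slide":[23,3,4.5],"angular":[0,0,0]},
    {"fingers":1,"slide":[31,4,7],"angular":[0,0,0]},
    {"fingers":1,"slide":[38,5,10],"angular":[0,0,0]},
    {"fingers":1,"slide":[45,6,13],"angular":[0,0,0]},
    {"fingers":1,"slide":[52,7,16],"angular":[0,0,0]},
    {"fingers":1,"slide":[58,8,20],"angular":[0,0,0]},
    {"fingers":1,"slide":[65,9,24],"angular":[0,0,0]},
    {"fingers":1,"slide":[71,10,29],"angular":[0,0,0]}
  ]
}}

```text
clock: 11.73
tcp_pos: [0.5923, -0.2008, 0.1685]
orientation: [-0.062, 0.875, 0.101, 0.47]
wrist_force: [-0.7, -0.7, -0.5]
finger_gap: -0.0002
grip_force: 0.2
```

Request:
{"fn": "jog_arm", "kwargs": {
  "moves": [
    {"fingers":1,"slide":[6,1.2,5],"angular":[0,0,0]},
    {"fingers":1,"slide":[12,2.4,10],"angular":[0,0,0]},
    {"fingers":1,"slide":[17,3.6,15],"angular":[0,0,0]},
    {"fingers":1,"slide":[22,5,20],"angular":[0,0,0]},
    {"fingers":1,"slide":[27,6,26],"angular":[0,0,0]},
    {"fingers":1,"slide":[32,7.7,33],"angular":[0,0,0]}
  ]
}}

```text
clock: 12.23
tcp_pos: [0.6379, -0.1977, 0.1764]
orientation: [-0.062, 0.875, 0.1, 0.47]
wrist_force: [0.4, 0.7, 0.6]
finger_gap: 0.0
grip_force: 0.0
```

Run:
```python
from h import *
np.set_printoptions(precision=1,suppress=True)
s=get_state()
print(s['clock'],s['tcp_pos']*1000,s['wrist_force'],s['grip_force'])
p=shot('side')
print([(np.round(d['point']),round(d['p'],2)) for d in tip_of('lid_edge',p)[:2]])
for d in(70,80,90,100,109): 
    th=np.radians(d);print(d,proj(p,[.6125-.157*np.cos(th),-.198,.057+.157*np.sin(th)]))
```

```text
12.2333 [ 637.9 -197.7  176.4] [0.4 0.7 0.6] 0.0
[(array([280., 132.]), 0.68)]
70 [299.5 135.1]
80 [291.1 133. ]
90 [282.5 132.4]
100 [273.9 133.1]
109 [266.4 135. ]
```

Request:
{"fn": "jog_arm", "kwargs": {
  "moves": [
    {"fingers":1,"slide":[10,0,-40],"angular":[0,0,0]},
    {"fingers":1,"slide":[25,0,-75],"angular":[0,0,0]},
    {"fingers":0.7,"slide":[30,0,-100],"angular":[0,0,0]}
  ]
}}

```text
clock: 12.58
tcp_pos: [0.572, -0.2147, 0.2588]
orientation: [-0.062, 0.875, 0.101, 0.47]
wrist_force: [0.8, -1.2, 0.4]
finger_gap: 0.0108
grip_force: 0.0
```

Run:
```python
from h import *
np.set_printoptions(precision=1,suppress=True)
s=get_state();print(s['tcp_pos'])
print(tgt([.5375,-.184,.22],[0,0,-1],[0,1,0]))
p=shot('side')
print([(np.round(d['point']),round(d['p'],2)) for d in tip_of('lid_edge',p)[:2]])
```

```text
[ 0.6 -0.2  0.3]
(array([-47.3, -37.4,  -0.3]), array([ 37. , -48.2, -70.1]))
[(array([266., 135.]), 0.84)]
```

Request:
{"fn": "jog_arm", "kwargs": {
  "moves": [
    {"fingers":0.3,"slide":[-47,-37,0],"angular":[37,-48.2,-70]},
    {"fingers":0.3,"slide":[-47,-37,0],"angular":[37,-48.2,-70]},
    {"fingers":0.3,"slide":[-47,-37,0],"angular":[37,-48.2,-70]},
    {"fingers":0.3,"slide":[-47,-37,0],"angular":[37,-48.2,-70]},
    {"fingers":0.3,"slide":[-47,-37,0],"angular":[37,-48.2,-70]},
    {"fingers":0.3,"slide":[-47,-37,0],"angular":[37,-48.2,-70]},
    {"fingers":0.3,"slide":[-47,-37,0],"angular":[37,-48.2,-70]},
    {"fingers":0.3,"slide":[-47,-37,0],"angular":[37,-48.2,-70]},
    {"fingers":0.3,"slide":[-47,-37,0],"angular":[37,-48.2,-70]},
    {"fingers":0.3,"slide":[-47,-37,0],"angular":[37,-48.2,-70]}
  ]
}}

```text
clock: 13.52
tcp_pos: [0.5389, -0.1847, 0.2166]
orientation: [-0.017, 0.793, 0.598, 0.117]
wrist_force: [-0.1, -0.2, 0.3]
finger_gap: 0.0597
grip_force: 0.0
```

Run:
```python
from h import *
np.set_printoptions(precision=2,suppress=True)
s=get_state();print(s['tcp_pos'],s['joint_pos'],s['finger_gap'])
print(tgt([.5375,-.184,.22],[0,0,-1],[0,1,0]))
```

```text
[ 0.54 -0.18  0.22] [-0.61  0.23 -0.05  1.24  0.23  1.25] 0.05968529893106152
(array([ 1. , -1.1, -3.4]), array([  8.2, -10.9, -15.9]))
```

Request:
{"fn": "jog_arm", "kwargs": {
  "moves": [
    {"fingers":0.3,"slide":[1,-1,-3],"angular":[8.2,-10.9,-15.9]},
    {"fingers":0.3,"slide":[1,-1,-3],"angular":[8.2,-10.9,-15.9]},
    {"fingers":0.3,"slide":[1,-1,-3],"angular":[8.2,-10.9,-15.9]},
    {"fingers":0.3,"slide":[1,-1,-3],"angular":[8.2,-10.9,-15.9]},
    {"fingers":0.3,"slide":[1,-1,-3],"angular":[8.2,-10.9,-15.9]}
  ]
}}

```text
clock: 13.93
tcp_pos: [0.5379, -0.1822, 0.2192]
orientation: [-0.001, 0.708, 0.706, 0.003]
wrist_force: [-0.4, -0.4, -0.4]
finger_gap: 0.0599
grip_force: 0.0
```

Run:
```python
from h import *
np.set_printoptions(precision=4,suppress=True)
s=get_state();print(s['clock'],s['tcp_pos'],s['joint_pos'],s['finger_gap']);print(Rt(s))
ps={n:shot(n) for n in('wrist','top','side')};a=Rt(s)[:,2]
for n,p in ps.items():
    for k,z in dict(bridge=.049,stop=.044,clock_top=.027,clock=.027,case=0,hinge=.057,scoop=.056).items():
        print(n,k,[(np.round(d['point']),round(d['p'],2),atz(p,d['point'],z)[:2]) for d in tip_of(k,p)[:1]])
    print('tip',proj(p,s['tcp_pos']+.011*a))
b=lambda im:np.clip(im[:,:,::-1].astype(float)*1.6,0,255).astype(np.uint8)
def crop(p,c,r,w,h,o): return cv2.resize(b(p['color'])[r:r+h,c:c+w],o,interpolation=cv2.INTER_CUBIC)
A=crop(ps['wrist'],100,60,360,320,(500,444));B=crop(ps['side'],240,80,130,130,(300,300))
c=np.zeros((600,800,3),np.uint8);c[:444,:500]=A;c[:300,500:]=B;c[300:,500:]=crop(ps['top'],290,180,130,130,(300,300))
cv2.imwrite('pics/c7.png',c)
```

```text
13.9333 [ 0.5379 -0.1822  0.2192] [-0.4711  0.2954  0.0594  1.335   0.0055  1.1034] 0.05991891166915414
[[ 0.0037  1.      0.0023]
 [ 1.     -0.0037  0.005 ]
 [ 0.0051  0.0023 -1.    ]]
wrist bridge [(array([289., 229.]), 0.63, array([ 0.5427, -0.2353]))]
wrist stop [(array([287., 158.]), 0.72, array([ 0.5404, -0.1568]))]
wrist clock_top [(array([287., 164.]), 0.57, array([ 0.5408, -0.1655]))]
wrist clock [(array([285., 228.]), 0.83, array([ 0.5387, -0.2422]))]
wrist case []
wrist hinge [(array([357., 199.]), 0.89, array([ 0.616, -0.199]))]
wrist scoop [(array([217., 195.]), 0.79, array([ 0.4653, -0.1942]))]
tip [284.9263 239.2915]
top bridge []
top stop [(array([341., 247.]), 0.65, array([ 0.5328, -0.1654]))]
top clock_top [(array([357., 214.]), 0.5, array([ 0.6227, -0.2117]))]
top clock [(array([212., 242.]), 0.4, array([0.5484, 0.1679]))]
top case [(array([351., 245.]), 0.76, array([ 0.5424, -0.1984]))]
top hinge [(array([355., 215.]), 0.87, array([ 0.6151, -0.2023]))]
top scoop []
tip [356.3509 238.3162]
side bridge [(array([305., 175.]), 0.82, array([ 0.5408, -0.2271]))]
side stop [(array([308., 184.]), 0.81, array([ 0.5317, -0.1704]))]
side clock_top [(array([306., 189.]), 0.67, array([ 0.5387, -0.1692]))]
side clock [(array([306., 177.]), 0.49, array([ 0.5362, -0.2573]))]
side case [(array([306., 190.]), 0.57, array([ 0.5354, -0.2071]))]
side hinge [(array([284., 175.]), 0.66, array([ 0.6101, -0.212 ]))]
side scoop []
tip [306.2344 135.8893]
```

View pics/c7.png

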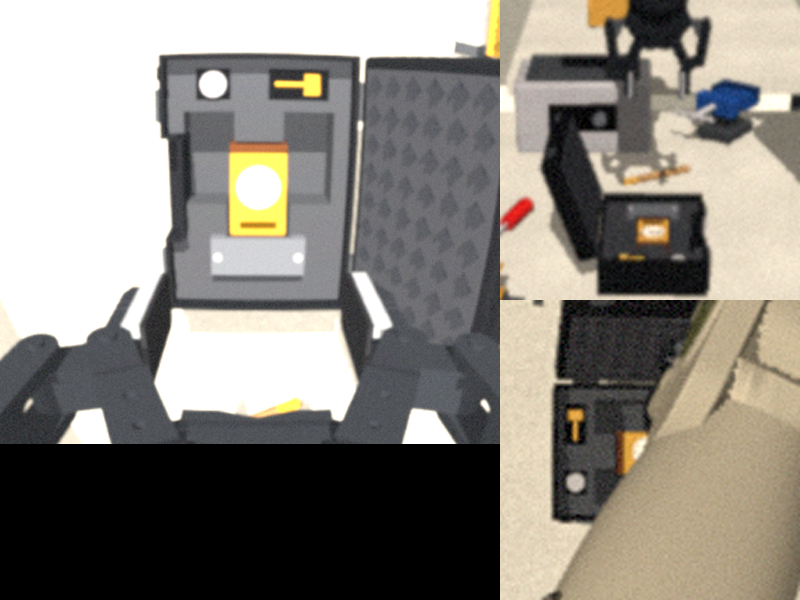

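Run:
```python
from h import *
np.set_printoptions(precision=4,suppress=True)
p=shot('wrist');p['W']=np.array(p['tool_from_camera']);print(p['f'])
for L,Rr in (((217,256),(353,256)),((219,256),(350,256))):
    o,v=ray(p,L);o,w=ray(p,Rr)
    for g in(.057,.060,.065):
        print(g,o+v*g/abs(v[1]-w[1]),o+w*g/abs(v[1]-w[1]))
s=get_state();q=shot('side');print(s['tcp_pos'])
for z in(.011,0,-.02,-.03,-.04,-.05): print(z,[proj(q,s['tcp_pos']+[dx,0,-z]) for dx in(-.03,.03)])
```

```text
325.19226210127806
0.057 [ 0.0169 -0.0286 -0.048 ] [ 0.017   0.0284 -0.0481]
0.06 [ 0.0138 -0.0301 -0.0416] [ 0.0139  0.0299 -0.0417]
0.065 [ 0.0086 -0.0325 -0.031 ] [ 0.0088  0.0325 -0.0311]
0.057 [ 0.0146 -0.0288 -0.0433] [ 0.0147  0.0282 -0.0433]
0.06 [ 0.0114 -0.0303 -0.0367] [ 0.0115  0.0297 -0.0367]
0.065 [ 0.0061 -0.0328 -0.0256] [ 0.0061  0.0322 -0.0256]
[ 0.5372 -0.1835  0.2208]
0.011 [array([316.1219, 135.2304]), array([296.8378, 135.3019])]
0 [array([316.1978, 131.8952]), array([296.8335, 131.9733])]
-0.02 [array([316.3375, 125.7595]), array([296.8256, 125.8501])]
-0.03 [array([316.4081, 122.6565]), array([296.8216, 122.7534])]
-0.04 [array([316.4792, 119.5296]), array([296.8175, 119.633 ])]
-0.05 [array([316.551 , 116.3787]), array([296.8135, 116.4885])]
```

Request:
{"fn": "jog_arm", "kwargs": {
  "moves": [
    {"fingers":0.3,"slide":[1.5,2.8,40],"angular":[0,0,0]},
    {"fingers":0.3,"slide":[1.5,2.8,80],"angular":[0,0,0]},
    {"fingers":0.3,"slide":[1.5,2.8,120],"angular":[0,0,0]},
    {"fingers":0.3,"slide":[1.5,2.8,150],"angular":[0,0,0]},
    {"fingers":0.3,"slide":[1.5,2.8,160],"angular":[0,0,0]},
    {"fingers":0.3,"slide":[1.5,2.8,160],"angular":[0,0,0]}
  ]
}}

```text
clock: 15.73
tcp_pos: [0.5382, -0.1803, 0.0579]
orientation: [-0.003, 0.709, 0.706, 0.001]
wrist_force: [0.9, -0.2, -0.1]
finger_gap: 0.0598
grip_force: 0.0
```

Run:
```python
from h import *
np.set_printoptions(precision=4,suppress=True)
s=get_state();print(s['clock'],s['tcp_pos'],s['wrist_force'],s['finger_gap'],tgt([.54,-.182,.06],[0,0,-1],[0,1,0]))
ps={n:shot(n) for n in('wrist','side')}
for n,p in ps.items():
    for k,z in dict(bridge=.049,stop=.044,clock_top=.027,clock=.027,hinge=.057,scoop=.056).items():
        print(n,k,[(np.round(d['point']),round(d['p'],2),atz(p,d['point'],z)[:2]) for d in tip_of(k,p)[:1]])
p=ps['wrist'];A=np.clip(p['color'][:,:,::-1].astype(float)*1.5,0,255).astype(np.uint8)
for X in ([.517,-.162,.044],[.563,-.162,.044],[.517,-.236,.049],[.563,-.236,.049]):
    u=proj(p,X);cv2.circle(A,tuple(int(round(i)) for i in u),3,(255,0,255),1)
cv2.imwrite('pics/c8.png',A)
```

```text
15.7333 [ 0.5382 -0.1803  0.0579] [ 0.8838 -0.1839 -0.1458] 0.05984094400201636 (array([-1.7,  1.8, -2.1]), array([-0.1, -0.4, -0.3]))
wrist bridge [(array([286., 317.]), 0.56, array([ 0.5384, -0.2357]))]
wrist stop [(array([291., 204.]), 0.81, array([ 0.5416, -0.1592]))]
wrist clock_top [(array([287., 203.]), 0.96, array([ 0.5394, -0.1632]))]
wrist clock [(array([286., 309.]), 0.7, array([ 0.539 , -0.2444]))]
wrist hinge [(array([409., 269.]), 0.96, array([ 0.6151, -0.1971]))]
wrist scoop []
side bridge [(array([309., 173.]), 0.85, array([ 0.5277, -0.2398]))]
side stop [(array([308., 187.]), 0.72, array([ 0.5313, -0.1525]))]
side clock_top [(array([306., 190.]), 0.52, array([ 0.5375, -0.1611]))]
side clock [(array([304., 180.]), 0.64, array([ 0.5429, -0.2348]))]
side hinge [(array([282., 176.]), 0.9, array([ 0.6158, -0.2047]))]
side scoop [(array([330., 178.]), 0.75, array([ 0.4591, -0.1951]))]
```

View pics/c8.png

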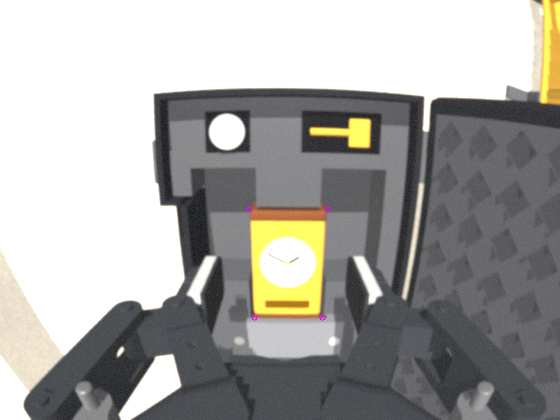

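Request:
{"fn": "jog_arm", "kwargs": {
  "moves": [
    {"fingers":0.3,"slide":[-1,1.5,20],"angular":[0,-0.3,-0.3]},
    {"fingers":0.3,"slide":[-1,1.5,38],"angular":[0,-0.3,-0.3]},
    {"fingers":0.3,"slide":[-1,1.5,50],"angular":[0,-0.3,-0.3]},
    {"fingers":0.3,"slide":[-1,1.5,58],"angular":[0,-0.3,-0.3]},
    {"fingers":0.3,"slide":[-1,1.5,64],"angular":[0,-0.3,-0.3]},
    {"fingers":0.3,"slide":[-1,1.5,64],"angular":[0,-0.3,-0.3]}
  ]
}}

```text
clock: 16.93
tcp_pos: [0.5414, -0.1818, -0.0044]
orientation: [0.001, 0.707, 0.707, 0.0]
wrist_force: [0.6, 0.6, -1.2]
finger_gap: 0.06
grip_force: 0.0
```

Request:
{"fn": "jog_arm", "kwargs": {
  "moves": [
    {"fingers":0.3,"slide":[0,0,2],"angular":[0,0,0]},
    {"fingers":0.3,"slide":[0,0,4],"angular":[0,0,0]},
    {"fingers":0.3,"slide":[0,0,6],"angular":[0,0,0]},
    {"fingers":0.3,"slide":[0,0,6],"angular":[0,0,0]}
  ]
}}

```text
clock: 17.27
tcp_pos: [0.5424, -0.1823, -0.0091]
orientation: [0.002, 0.707, 0.707, 0.001]
wrist_force: [0.0, 0.3, -0.1]
finger_gap: 0.0596
grip_force: 0.0
```

Request:
{"fn": "jog_arm", "kwargs": {
  "moves": [
    {"fingers":0.3,"slide":[0,-2,3],"angular":[0,0,0]},
    {"fingers":0.4,"slide":[0,-2,4],"angular":[0,0,0]},
    {"fingers":0.45,"slide":[0,-2,4],"angular":[0,0,0]},
    {"fingers":0.6,"slide":[0,-2,4],"angular":[0,0,0]},
    {"fingers":0.6,"slide":[0,-2,4],"angular":[0,0,0]},
    {"fingers":0.6,"slide":[0,-2,4],"angular":[0,0,0]}
  ],
  "squeeze": 40
}}

```text
clock: 17.77
tcp_pos: [0.5402, -0.1822, -0.0132]
orientation: [0.002, 0.707, 0.707, 0.0]
wrist_force: [-0.1, 0.6, -0.4]
finger_gap: 0.0452
grip_force: 42.1
```

```bash
cat >> h.py <<'E'
def tilt(s,deg,d,ext=0.,lift=0.,piv=(0,-.246,.010),deg0=0,d0=0):
    """move for clock tilt deg about world x through the pivot, drawn d in +y; from state at deg0,d0"""
    r=np.radians(deg-deg0);M=R.from_euler('x',r).as_matrix();c=np.array([s['tcp_pos'][0],piv[1]+d0,piv[2]])
    P=c+M@(s['tcp_pos']-c)+[0,d-d0,lift]; u=np.array([0,np.cos(np.radians(deg)),np.sin(np.radians(deg))])
    P=P+u*ext
    R0=Rt(s);return totool(s,P-s['tcp_pos']).round(1),np.degrees(R.from_matrix(R0.T@M@R0).as_rotvec()).round(1)
E
python3 - <<'E'
from h import *
s=get_state();print(s)
for t,d in((5,.4),(10,1),(15,2),(20,5),(25,9),(30,13),(33,14)): print(t,d,tilt(s,t,d/1000,lift=.0003))
E
```

```text
{'clock': 17.7667, 'joint_pos': array([-4.65988038e-01,  4.57171622e-01, -3.07478480e-01,  8.02814988e-01,
       -1.19196116e-04,  1.10402665e+00]), 'qvel': array([ 0.00075536, -0.00049664,  0.00113516,  0.00090108,  0.00114726,
       -0.00056314]), 'tau': array([-1.40457102e-01, -5.03842163e+01,  2.46057504e+01, -2.56539490e-01,
       -2.73877167e-02, -2.03113421e-02]), 'tcp_pos': array([ 0.54017458, -0.18216543, -0.01321317]), 'orientation': array([1.60026863e-03, 7.06829466e-01, 7.07382024e-01, 4.65806043e-04]), 'wrist_force': array([-0.11137427,  0.64707632, -0.36254703]), 'ft_torque': array([0.10174628, 0.14940963, 0.00270096]), 'grip_force': 42.111557722091675, 'finger_gap': 0.04519526996085742}
5 0.4 (array([ 2.2,  0. , -6. ]), array([-0.,  5.,  0.]))
10 1 (array([  4. ,   0. , -11.7]), array([-0., 10.,  0.]))
15 2 (array([  5.8,   0.1, -17.6]), array([-0., 15.,  0.]))
20 5 (array([  9.1,   0.1, -23.5]), array([-0. , 20. ,  0.1]))
25 9 (array([ 12.8,   0.1, -29.5]), array([-0. , 25. ,  0.1]))
30 13 (array([ 16. ,   0.1, -35.4]), array([-0. , 30. ,  0.1]))
33 14 (array([ 16.3,   0.1, -38.8]), array([-0. , 33. ,  0.1]))
```

Request:
{"fn": "jog_arm", "kwargs": {
  "moves": [
    {"fingers":0.6,"slide":[1.1,0,-3],"angular":[0,2.5,0]},
    {"fingers":0.6,"slide":[2.2,0,-6],"angular":[0,5,0]},
    {"fingers":0.6,"slide":[3.1,0,-9],"angular":[0,7.5,0]},
    {"fingers":0.6,"slide":[4,0,-11.8],"angular":[0,10,0]},
    {"fingers":0.6,"slide":[4,0,-11.8],"angular":[0,10,0]}
  ]
}}

```text
clock: 18.18
tcp_pos: [0.5404, -0.1798, -0.0016]
orientation: [-0.06, 0.705, 0.704, 0.062]
wrist_force: [-0.1, -0.4, -1.1]
finger_gap: 0.045
grip_force: 41.7
```

Run:
```python
from h import *
np.set_printoptions(precision=4,suppress=True)
s=get_state();print(s['clock'],s['tcp_pos'],s['wrist_force'],s['ft_torque'],s['grip_force'],s['finger_gap'],np.degrees(np.arctan2(Rt(s)[1,2],-Rt(s)[2,2])))
```

```text
18.1833 [ 0.5404 -0.1798 -0.0016] [-0.0851 -0.3905 -1.1186] [-0.1135 -0.0452  0.0129] 41.747058033943176 0.04501153841875728 9.93798036029589
```

Run:
```python
from h import *
s=get_state();
s=dict(s);
for t,d in((13,1.6),(16,2.6),(20,5),(25,9),(30,13),(33,15)): print(t,d,tilt(s,t,d/1000,deg0=10,d0=.001,lift=.0003))
print(s['tcp_pos'])
```

```text
13 1.6 (array([ 1.7,  0. , -3.5]), array([0., 3., 0.]))
16 2.6 (array([ 3.7,  0. , -6.6]), array([0., 6., 0.]))
20 5 (array([  7. ,   0. , -10.8]), array([ 0., 10.,  0.]))
25 9 (array([ 11.7,   0. , -15.8]), array([ 0., 15.,  0.]))
30 13 (array([ 15.9,   0.1, -20.9]), array([ 0. , 20. ,  0.1]))
33 15 (array([ 17.8,   0.1, -24. ]), array([ 0. , 23. ,  0.1]))
[ 0.54042332 -0.17977622 -0.00159248]
```

Request:
{"fn": "jog_arm", "kwargs": {
  "moves": [
    {"fingers":0.6,"slide":[1.7,0,-3.5],"angular":[0,3,0]},
    {"fingers":0.6,"slide":[3.7,0,-6.6],"angular":[0,6,0]},
    {"fingers":0.6,"slide":[5.3,0,-8.7],"angular":[0,8,0]},
    {"fingers":0.6,"slide":[7,0,-10.8],"angular":[0,10,0]},
    {"fingers":0.6,"slide":[7,0,-10.8],"angular":[0,10,0]}
  ]
}}

```text
clock: 18.6
tcp_pos: [0.5403, -0.1741, 0.0102]
orientation: [-0.121, 0.696, 0.696, 0.123]
wrist_force: [-0.3, 0.5, 1.1]
finger_gap: 0.0455
grip_force: 42.2
```

Run:
```python
from h import *
np.set_printoptions(precision=4,suppress=True)
s=get_state();print(s['clock'],s['tcp_pos'],s['wrist_force'],s['ft_torque'],s['grip_force'],s['finger_gap'],np.degrees(np.arctan2(Rt(s)[1,2],-Rt(s)[2,2])))
for t,d in((25,9),(30,13),(33,15)): print(t,d,tilt(s,t,d/1000,deg0=20,d0=.005,lift=.0003))
```

```text
18.6 [ 0.5403 -0.1741  0.0102] [-0.3385  0.4603  1.0701] [-0.4433  0.0905 -0.0328] 42.17329502105713 0.045524834732289216 19.901758993736895
25 9 (array([ 5.6,  0. , -4.5]), array([-0.,  5.,  0.]))
30 13 (array([10.6,  0. , -8.8]), array([-0., 10.,  0.]))
33 15 (array([ 13. ,   0. , -11.6]), array([-0., 13.,  0.]))
```

Request:
{"fn": "jog_arm", "kwargs": {
  "moves": [
    {"fingers":0.6,"slide":[3,0,-2.3],"angular":[0,2.5,0]},
    {"fingers":0.6,"slide":[5.9,0,-4.5],"angular":[0,5,0]},
    {"fingers":0.6,"slide":[8.5,0,-6.6],"angular":[0,7.5,0]},
    {"fingers":0.6,"slide":[11,0,-8.8],"angular":[0,10,0]},
    {"fingers":0.6,"slide":[11,0,-8.8],"angular":[0,10,0]}
  ]
}}

```text
clock: 19.02
tcp_pos: [0.5399, -0.1661, 0.0221]
orientation: [-0.182, 0.683, 0.683, 0.183]
wrist_force: [-0.5, -0.4, 3.4]
finger_gap: 0.0452
grip_force: 42.4
```

Run:
```python
from h import *
np.set_printoptions(precision=4,suppress=True)
s=get_state();print(s['clock'],s['tcp_pos'],s['wrist_force'],s['ft_torque'],s['grip_force'],s['finger_gap'],np.degrees(np.arctan2(Rt(s)[1,2],-Rt(s)[2,2])))
for t,d,e in((33,15,0),(34,15,20),(34,15,40),(34,15,100)): print(t,d,tilt(s,t,d/1000,ext=e/1000,deg0=30,d0=.013,lift=.0003))
```

```text
19.0167 [ 0.5399 -0.1661  0.0221] [-0.5052 -0.3699  3.3658] [-0.2174  0.2247  0.0693] 42.41244971752167 0.04520365174024111 29.951977408605384
33 15 (array([ 3. ,  0. , -2.6]), array([-0.,  3.,  0.]))
34 15 (array([23.3,  0. , -5.2]), array([-0.,  4.,  0.]))
34 15 (array([43.2,  0. , -6.6]), array([-0.,  4.,  0.]))
34 15 (array([103.1,   0.1, -10.8]), array([-0.,  4.,  0.]))
```

Request:
{"fn": "jog_arm", "kwargs": {
  "moves": [
    {"fingers":0.6,"slide":[3,0,-2],"angular":[0,2,0]},
    {"fingers":0.6,"slide":[8,0,-3],"angular":[0,3,0]},
    {"fingers":0.6,"slide":[14,0,-3.5],"angular":[0,3,0]},
    {"fingers":0.6,"slide":[20,0,-4],"angular":[0,3,0]},
    {"fingers":0.6,"slide":[28,0,-4.5],"angular":[0,3,0]}
  ]
}}

```text
clock: 19.43
tcp_pos: [0.5399, -0.143, 0.0404]
orientation: [-0.199, 0.678, 0.679, 0.201]
wrist_force: [0.3, 0.2, -2.3]
finger_gap: 0.0453
grip_force: 41.7
```

Request:
{"fn": "jog_arm", "kwargs": {
  "moves": [
    {"fingers":0.6,"slide":[10,0,0],"angular":[0,0,0]},
    {"fingers":0.6,"slide":[20,0,0],"angular":[0,0,0]},
    {"fingers":0.6,"slide":[30,0,0],"angular":[0,0,0]},
    {"fingers":0.6,"slide":[42,0,0],"angular":[0,0,0]}
  ]
}}

```text
clock: 19.77
tcp_pos: [0.5399, -0.1075, 0.0638]
orientation: [-0.199, 0.677, 0.679, 0.201]
wrist_force: [-0.1, -1.3, -2.5]
finger_gap: 0.0452
grip_force: 41.7
```

Run:
```python
from h import *
np.set_printoptions(precision=4,suppress=True)
s=get_state();print(s['clock'],s['tcp_pos'],s['wrist_force'],s['ft_torque'],s['grip_force'],s['finger_gap'],np.degrees(np.arctan2(Rt(s)[1,2],-Rt(s)[2,2])))
w=shot('wrist')
for k in('clock','clock_top'): print(k,[(d['point'],d['p']) for d in tip_of(k,w)[:1]])
```

```text
19.7667 [ 0.5399 -0.1075  0.0638] [-0.0599 -1.3036 -2.4942] [-0.6897 -0.0159 -0.0055] 41.73971951007843 0.04523677270747861 32.87271203244938
clock []
clock_top [([287.9, 243.8], 0.95)]
```

Run:
```python
from h import *
s=get_state();w=np.radians(10.3);A=[np.cos(w),np.sin(w),0]
print(tgt([.54,-.08,.17],-0*np.array(A)+Rt(s)[:,2],Rt(s)[:,0]))
print(tgt([.585,.175,.17],A,[0,0,1]))
```

```text
(array([ 80.8,   0.3, -74. ]), array([-0.,  0., -0.]))
(array([294.8,  45.9,  64.4]), array([-72.5,  47.1,  39.8]))
```

Request:
{"fn": "jog_arm", "kwargs": {
  "moves": [
    {"fingers":0.6,"slide":[20,0,-18],"angular":[0,0,0]},
    {"fingers":0.6,"slide":[40,0,-37],"angular":[0,0,0]},
    {"fingers":0.6,"slide":[60,0,-55],"angular":[0,0,0]},
    {"fingers":0.6,"slide":[81,0,-74],"angular":[0,0,0]}
  ]
}}

```text
clock: 20.25
tcp_pos: [0.5393, -0.0808, 0.1697]
orientation: [-0.2, 0.678, 0.678, 0.201]
wrist_force: [-0.1, -0.5, -2.6]
finger_gap: 0.0453
grip_force: 41.7
```

Request:
{"fn": "jog_arm", "kwargs": {
  "moves": [
    {"fingers":0.6,"slide":[16,3,10],"angular":[-5,3.3,2.8]},
    {"fingers":0.6,"slide":[32,7,20],"angular":[-10,6.5,5.6]},
    {"fingers":0.6,"slide":[48,10,30],"angular":[-15,9.8,8.4]},
    {"fingers":0.6,"slide":[64,13,40],"angular":[-20,13,11]},
    {"fingers":0.6,"slide":[80,17,50],"angular":[-25,16.2,13.8]},
    {"fingers":0.6,"slide":[96,20,60],"angular":[-30,19.5,16.5]},
    {"fingers":0.6,"slide":[112,24,72],"angular":[-35,22.7,19.2]},
    {"fingers":0.6,"slide":[128,27,82],"angular":[-40,26,22]},
    {"fingers":0.6,"slide":[144,31,92],"angular":[-45,29.2,24.7]},
    {"fingers":0.6,"slide":[160,34,103],"angular":[-50,32.5,27.5]}
  ]
}}

```text
clock: 21.08
tcp_pos: [0.577, 0.0815, 0.1678]
orientation: [-0.135, 0.763, 0.375, 0.509]
wrist_force: [0.3, -0.5, -4.1]
finger_gap: 0.0455
grip_force: 42.1
```

Run:
```python
from h import *
np.set_printoptions(precision=4,suppress=True)
s=get_state();w=np.radians(10.3);A=[np.cos(w),np.sin(w),0]
print(s['clock'],s['tcp_pos'],s['wrist_force'],s['joint_pos'],s['finger_gap'])
print(tgt([.585,.175,.17],A,[0,0,1]))
```

```text
21.0833 [0.577  0.0815 0.1678] [ 0.2562 -0.5142 -4.0579] [-0.5194  0.0485 -0.9719 -0.0328  1.0074  2.0359] 0.045522597929518155
(array([ 44.3, -57.7,  59.4]), array([-32.7,  22.8,  18. ]))
```

Request:
{"fn": "jog_arm", "kwargs": {
  "moves": [
    {"fingers":0.6,"slide":[9,-11,12],"angular":[-5.2,3.6,2.9]},
    {"fingers":0.6,"slide":[18,-23,24],"angular":[-10.5,7.3,5.8]},
    {"fingers":0.6,"slide":[27,-34,36],"angular":[-15.7,10.9,8.6]},
    {"fingers":0.6,"slide":[36,-46,48],"angular":[-21,14.6,11.5]},
    {"fingers":0.6,"slide":[44,-58,59],"angular":[-27,18.8,15]},
    {"fingers":0.6,"slide":[44,-58,59],"angular":[-32.7,22.8,18]},
    {"fingers":0.6,"slide":[44,-58,59],"angular":[-32.7,22.8,18]},
    {"fingers":0.6,"slide":[44,-58,59],"angular":[-32.7,22.8,18]}
  ]
}}

```text
clock: 21.75
tcp_pos: [0.7565, 0.164, 0.2465]
orientation: [-0.091, 0.757, 0.139, 0.632]
wrist_force: [3.4, -0.5, -2.5]
finger_gap: 0.0446
grip_force: 42.6
```

Run:
```python
from h import *
np.set_printoptions(precision=4,suppress=True)
s=get_state();w=np.radians(10.3);A=[np.cos(w),np.sin(w),0]
print(s['clock'],s['tcp_pos'],s['wrist_force'],s['joint_pos'],s['finger_gap']);print(Rt(s))
print(tgt([.600,.178,.10],A,[0,0,1]))
ps={n:shot(n) for n in('wrist','side','top')}
for n,p in ps.items():
    for k,z in dict(mat_middle=.003,mat=0,mat_front=.003,loupe=0).items():
        print(n,k,[(np.round(d['point']),round(d['p'],2),atz(p,d['point'],z)[:2]) for d in tip_of(k,p)[:1]])
a,b=[tip_of('clock',ps[n])[:1] for n in('side','top')];print(a,b)
a2,b2=[tip_of('clock_top',ps[n])[:1] for n in('side','top')];print(a2,b2)
R_=Rt(s);print('exp foot',s['tcp_pos']+R_@[-.064,0,-.040],[proj(p,s['tcp_pos']+R_@[-.064,0,-.040]) for p in ps.values()],'top',[proj(p,s['tcp_pos']+R_@[.020,0,-.040]) for p in ps.values()], tip_of('clock_top',ps['wrist'])[:1])
```

```text
21.75 [0.7565 0.164  0.2465] [ 3.4258 -0.5302 -2.5159] [-0.0423  0.3338 -1.0246 -1.1605  0.3614  3.0324] 0.044623314004921664
[[ 0.1618  0.3264  0.9313]
 [ 0.0952 -0.9445  0.3144]
 [ 0.9822  0.0377 -0.1839]]
(array([-167.9,  -69.8, -114.4]), array([-8.5, 10.4,  3. ]))
wrist mat_middle []
wrist mat []
wrist mat_front []
wrist loupe []
side mat_middle [(array([300., 259.]), 0.95, array([0.5565, 0.1729]))]
side mat [(array([297., 262.]), 0.71, array([0.5641, 0.1819]))]
side mat_front [(array([334., 255.]), 0.8, array([0.4661, 0.1539]))]
side loupe [(array([285., 280.]), 0.65, array([0.5928, 0.2552]))]
top mat_middle [(array([212., 239.]), 0.82, array([0.5589, 0.172 ]))]
top mat [(array([212., 238.]), 0.84, array([0.5601, 0.1722]))]
top mat_front [(array([217., 277.]), 0.68, array([0.4586, 0.1549]))]
top loupe [(array([179., 226.]), 0.56, array([0.5937, 0.2621]))]
[{'point': [240.1, 195.3], 'p': 0.94}] [{'point': [178.3, 165.5], 'p': 0.73}]
[{'point': [229.3, 167.2], 'p': 0.65}] [{'point': [205.2, 152.9], 'p': 0.65}]
exp foot [0.7089 0.1454 0.191 ] [array([284.7671, 375.6541]), array([239.2387, 191.8349]), array([212.4017, 165.4231])] top [array([284.8956, 239.5345]), array([230.8195, 163.3555]), array([202.8762, 149.2002])] [{'point': [286.4, 244.5], 'p': 0.69}]
```

```bash
cat > kin.py <<'E'
import numpy as np
from scipy.spatial.transform import Rotation as R
from scipy.optimize import least_squares
D=np.array([[-1.471,.314,.045,1.304,0,1.431,.136,-.558,.203],[-1.512,-.145,-1.026,.611,1.042,1.664,.377,-.231,.161],[-1.518,.162,-1.026,.415,1.039,1.572,.377,-.259,.079],[-1.327,.247,-1.027,.247,.993,1.63,.420,-.22,.042],[-1.196,.073,-.986,.277,.975,1.851,.459,-.209,.105],[-1.177,.196,-1.005,.137,.971,1.863,.468,-.212,.063],[-1.1417,.2007,-1.012,.0765,.9618,1.9229,.4796,-.2096,.0622],[-.4711,.2954,.0594,1.335,.0055,1.1034,.5379,-.1822,.2192],[-.466,.4572,-.3075,.8028,0,1.104,.5402,-.1822,-.0132],[-.5194,.0485,-.9719,-.0328,1.0074,2.0359,.577,.0815,.1678],[-.0423,.3338,-1.0246,-1.1605,.3614,3.0324,.7565,.164,.2465]])
rz=lambda a:R.from_euler('z',a).as_matrix(); ry=lambda a:R.from_euler('y',a).as_matrix()
# arm plane x radial; a planar model, wrist yaw about the axis normal to the tool in the plane
def fk(q,p):
    r0,h,L1x,L1z,L2x,L2z,e,d4,d5,sg=p[:10]
    w=np.array([r0,e,h])+ry(q[1])@np.array([L1x,0,L1z])+ry(q[1]-q[2])@np.array([L2x,0,L2z])
    M=ry(q[1]-q[2]+q[3])
    a=M@rz(q[4])@np.array([1.,0,0])
    x=M@rz(q[4])@R.from_euler('x',-q[5]).as_matrix()@np.array([0,0,-1.])
    J=rz(q[0]); return J@(w+M@np.array([d4,0,0])+a*d5),J@a,J@x
def fit():
    f=lambda p:np.concatenate([fk(d[:6],p)[0]-d[6:] for d in D]+[0.001*(p-p0)])
    p0=np.array([0,.3,0,.35,.35,0,.08,.1,.2,0.])
    s=least_squares(f,p0,max_nfev=5000);return s.x
E
python3 - <<'E'
from kin import *
from h import *
np.set_printoptions(precision=4,suppress=True)
p=fit();print(p)
for d in D: print((fk(d[:6],p)[0]-d[6:])*1000)
s=get_state();print(fk(s['joint_pos'],p),Rt(s)[:,2],Rt(s)[:,0])
w=np.radians(10.3);A=np.array([np.cos(w),np.sin(w),0])
lo=[-2.76,-.86,-1.03,-2.2,-1.47,-3.14];hi=[2.76,1.69,1.26,2.34,1.5,3.14]
for q0 in ([0.1,.4,-1,-1.4,.2,3.1],[-.3,.4,-1,-1.4,.5,3.1],[.3,.4,-1,-1.4,-.2,3.1],[.3,.4,-1,-1.4,-.2,-3.1]):
  for P in([.6,.178,.067],[.6,.178,.10]):
    g=lambda q:np.r_[(fk(q,p)[0]-P)*10,fk(q,p)[1]-A,fk(q,p)[2]-[0,0,1]]
    r=least_squares(g,q0,bounds=(lo,hi));print(P,r.x,r.cost,fk(r.x,p)[0])
E
```

```text
[-0.0002  0.2341  0.0002  0.518   0.4099  0.0554  0.0799  0.1405  0.3279
  0.    ]
[ 0.1305  0.0243 -0.0888]
[ 0.2055 -0.016  -0.0853]
[-0.3456  0.3668  0.2607]
[ 0.1851 -0.4889 -0.5145]
[ 0.5137  0.4485 -0.0142]
[-0.1168 -0.5141  0.295 ]
[-0.1633  0.1144 -0.0423]
[ 0.0498 -0.1567  0.1615]
[-0.2013  0.0043 -0.0553]
[ 0.0039 -0.0764 -0.0305]
[-0.1568 -0.0339  0.1139]
(array([0.7547, 0.1642, 0.243 ]), array([ 0.9287,  0.3183, -0.1905]), array([ 0.2378, -0.1166,  0.9643])) [ 0.9287  0.3183 -0.1905] [0.1675 0.0985 0.9809]
[0.6, 0.178, 0.067] [ 0.5911  1.1854 -1.03   -2.2    -0.932   3.1293] 0.14761819558351882 [0.6119 0.1898 0.0626]
[0.6, 0.178, 0.1] [ 0.6026  1.1322 -1.03   -2.2    -0.9682  3.14  ] 0.16272845005968714 [0.6124 0.1903 0.0951]
[0.6, 0.178, 0.067] [-0.3838  1.1932 -1.03   -2.2     1.278   3.14  ] 0.27216976465016174 [0.6219 0.1736 0.0601]
[0.6, 0.178, 0.1] [-0.3899  1.1278 -1.03   -2.2     1.3154  3.1008] 0.2947882780837121 [0.6228 0.1734 0.0935]
[0.6, 0.178, 0.067] [ 0.5911  1.1854 -1.03   -2.2    -0.932   3.1293] 0.14761819558248726 [0.6119 0.1898 0.0626]
[0.6, 0.178, 0.1] [ 0.6026  1.1322 -1.03   -2.2    -0.9682  3.14  ] 0.16272845005979483 [0.6124 0.1903 0.0951]
[0.6, 0.178, 0.067] [ 0.5912  1.1851 -1.03   -2.2    -0.9322 -3.14  ] 0.14771356267861144 [0.6119 0.1898 0.0628]
[0.6, 0.178, 0.1] [ 0.6028  1.1315 -1.03   -2.2    -0.9689 -3.1098] 0.16218246963326627 [0.6124 0.1903 0.0956]
```

```bash
sed -i "s/R.from_euler('x',-q\[5\])/R.from_euler('x',q[5])/" kin.py
cat >> kin.py <<'E'
lo=np.array([-2.76,-.86,-1.03,-2.2,-1.47,-3.14]);hi=np.array([2.76,1.69,1.26,2.34,1.5,3.14])
def ik(P,a,x,p,q0s):
    best=None
    for q0 in q0s:
        g=lambda q:np.r_[(fk(q,p)[0]-P)*10,fk(q,p)[1]-a,fk(q,p)[2]-x]
        r=least_squares(g,np.clip(q0,lo+.01,hi-.01),bounds=(lo,hi))
        if best is None or r.cost<best.cost: best=r
    return best
E
python3 - <<'E'
from kin import *
from h import *
np.set_printoptions(precision=3,suppress=True)
p=fit();s=get_state();print(fk(s['joint_pos'],p)[2],Rt(s)[:,0])
u=np.array([0,0,1.]);r=np.radians
H=lambda d:np.array([np.cos(r(d)),np.sin(r(d)),0])
def show(n,P,a,x):
    b=ik(P,a,x,p,[[.2,.4,0,1.3,0,3],[.2,.4,0,1.3,0,0],[.2,1.2,1,2,0,0],[.2,.2,-.9,-.2,0,0]]);print(n,P,b.x,b.cost)
show('down',np.array([.545,.167,-.019]),-u,H(20)); show('hover',np.array([.545,.167,.08]),-u,H(20))
for al in(50,52,55):
    sa,ca=np.sin(r(al)),np.cos(r(al))
    G=np.array([.485,.145,.027])+.06*H(20);a=-sa*H(20)-ca*u;x=-ca*H(20)+sa*u
    show('lie%d'%al,G+.05*a,a,x);show('lieback',G-.05*a,a,x)
    a=ca*H(10.3)-sa*u;x=-sa*H(10.3)-ca*u;G=np.array([.561,.171,.063]);show('up',G+.05*a,a,x);show('up+60',G+[0,0,.06]+.05*a,a,x)
print(tgt([.545,.167,.12],-u,H(20)))
E
```

```text
[0.168 0.099 0.981] [0.168 0.099 0.981]
down [ 0.545  0.167 -0.019] [ 0.157  0.466 -0.309  0.795  0.     2.949] 2.7950194003675922e-30
hover [0.545 0.167 0.08 ] [ 0.157  0.369 -0.186  1.016  0.     2.949] 2.8173836360502125e-29
lie50 [ 0.505  0.152 -0.005] [ 0.208  1.215  0.792  2.015 -0.108 -0.091] 1.0438488539211563e-27
lieback [0.577 0.179 0.059] [ 0.222  1.314  1.26   2.268 -0.103 -0.094] 0.016842782680173765
up [0.593 0.177 0.025] [ 0.15   0.203 -0.978 -0.308  0.019 -0.023] 1.2062417020138082e-28
up+60 [0.593 0.177 0.085] [ 0.15   0.067 -0.905 -0.1    0.019 -0.023] 1.0885356045676657e-30
lie52 [ 0.504  0.152 -0.004] [ 0.209  1.255  0.853  2.071 -0.11  -0.086] 7.886962382107667e-29
lieback [0.578 0.179 0.058] [ 0.224  1.318  1.26   2.269 -0.107 -0.094] 0.02670245646344522
up [0.591 0.177 0.024] [ 0.151  0.197 -0.943 -0.233  0.018 -0.023] 1.4186231451486245e-29
up+60 [0.591 0.177 0.084] [ 0.151  0.07  -0.87  -0.032  0.018 -0.023] 3.6708224740020715e-30
lie55 [ 0.503  0.152 -0.002] [ 0.211  1.32   0.954  2.16  -0.113 -0.08 ] 1.5235713628828022e-25
lieback [0.58  0.18  0.056] [ 0.227  1.323  1.26   2.271 -0.113 -0.093] 0.04556992331145359
up [0.589 0.176 0.022] [ 0.152  0.195 -0.891 -0.125  0.016 -0.023] 1.8803255487890192e-25
up+60 [0.589 0.176 0.082] [ 0.152  0.079 -0.816  0.066  0.016 -0.023] 2.908635698510823e-30
(array([-155.4,  -76.6, -170.5]), array([  2.3, -79. ,   1. ]))
```

Request:
{"fn": "jog_arm", "kwargs": {
  "moves": [
    {"fingers":0.6,"slide":[-10,-6,-14],"angular":[0,-7,0]},
    {"fingers":0.6,"slide":[-24,-13,-30],"angular":[0,-14,0]},
    {"fingers":0.6,"slide":[-40,-21,-48],"angular":[0,-21,0]},
    {"fingers":0.6,"slide":[-56,-28,-65],"angular":[0.8,-28,0.3]},
    {"fingers":0.6,"slide":[-72,-36,-82],"angular":[1,-35,0.4]},
    {"fingers":0.6,"slide":[-88,-44,-99],"angular":[1.2,-42,0.5]},
    {"fingers":0.6,"slide":[-104,-52,-116],"angular":[1.4,-49,0.6]},
    {"fingers":0.6,"slide":[-120,-60,-133],"angular":[1.6,-56,0.7]},
    {"fingers":0.6,"slide":[-137,-68,-151],"angular":[1.9,-63,0.8]},
    {"fingers":0.6,"slide":[-155,-77,-170],"angular":[2.1,-70,0.9]}
  ]
}}

```text
clock: 23.58
tcp_pos: [0.5453, 0.1676, 0.1224]
orientation: [-0.025, 0.97, 0.173, 0.169]
wrist_force: [1.8, 0.4, -2.7]
finger_gap: 0.0457
grip_force: 42.7
```

Run:
```python
from h import *
np.set_printoptions(precision=3,suppress=True)
r=np.radians;H=lambda d:np.array([np.cos(r(d)),np.sin(r(d)),0])
s=get_state();print(s['clock'],s['tcp_pos'],s['wrist_force'],s['joint_pos'],s['finger_gap'])
print(tgt([.545,.167,.02],[0,0,-1],H(20)))
```

```text
23.5833 [0.545 0.168 0.122] [ 1.823  0.444 -2.655] [ 0.118  0.073 -0.531  0.629  0.068  2.918] 0.04570656702784149
(array([-35. ,  -0.6,  96.2]), array([  0.6, -19.7,   0.3]))
```

Request:
{"fn": "jog_arm", "kwargs": {
  "moves": [
    {"fingers":0.6,"slide":[-10,0,24],"angular":[0,-6,0]},
    {"fingers":0.6,"slide":[-18,0,48],"angular":[0,-13,0]},
    {"fingers":0.6,"slide":[-28,-0.6,75],"angular":[0.6,-19.7,0.3]},
    {"fingers":0.6,"slide":[-35,-0.6,96],"angular":[0.6,-19.7,0.3]},
    {"fingers":0.6,"slide":[-35,-0.6,96],"angular":[0.6,-19.7,0.3]},
    {"fingers":0.6,"slide":[-35,-0.6,96],"angular":[0.6,-19.7,0.3]}
  ]
}}

```text
clock: 24.08
tcp_pos: [0.544, 0.167, 0.016]
orientation: [-0.001, 0.985, 0.173, -0.001]
wrist_force: [-0.4, -0.6, -2.0]
finger_gap: 0.0455
grip_force: 42.8
```

Run:
```python
from h import *
np.set_printoptions(precision=3,suppress=True)
r=np.radians;H=lambda d:np.array([np.cos(r(d)),np.sin(r(d)),0])
s=get_state();print(s['clock'],s['tcp_pos'],s['wrist_force'],s['ft_torque'],s['joint_pos'],s['finger_gap']);print(Rt(s))
print(tgt([.545,.167,-.019],[0,0,-1],H(20)))
w=shot('wrist')
for k in('mat_middle','mat_front','loupe'): print(k,[(d['point'],d['p'],atz(w,d['point'],.003)) for d in tip_of(k,w)[:1]])
for k in('clock','clock_top'): print(k,[(d['point'],d['p'],atz(w,d['point'],.060)) for d in tip_of(k,w)[:1]])
print(proj(w,s['tcp_pos']+Rt(s)@[-.064,0,-.04]),proj(w,s['tcp_pos']+Rt(s)@[.020,0,-.04]))
```

```text
24.0833 [0.544 0.167 0.016] [-0.427 -0.568 -2.038] [ 0.111 -0.064 -0.035] [ 0.156  0.428 -0.271  0.875  0.002  2.949] 0.04550544779299913
[[ 0.94   0.341 -0.003]
 [ 0.341 -0.94   0.001]
 [-0.002 -0.002 -1.   ]]
(array([ 1. ,  0.4, 35. ]), array([-0.1,  0.1, -0. ]))
mat_middle [([283.4, 211.3], 0.91, array([0.559, 0.173, 0.003]))]
mat_front []
loupe [([160.5, 105.3], 0.75, array([0.595, 0.262, 0.003]))]
clock []
clock_top [([286.4, 243.4], 0.67, array([0.564, 0.173, 0.06 ]))]
[284.322 377.387] [284.508 241.357]
```

Request:
{"fn": "jog_arm", "kwargs": {
  "moves": [
    {"fingers":0.6,"slide":[0,0,12],"angular":[0,0,0]},
    {"fingers":0.6,"slide":[0,0,22],"angular":[0,0,0]},
    {"fingers":0.6,"slide":[0,0,29],"angular":[0,0,0]},
    {"fingers":0.6,"slide":[0,0,33],"angular":[0,0,0]},
    {"fingers":0.6,"slide":[0,0,33],"angular":[0,0,0]}
  ]
}}

```text
clock: 24.8
tcp_pos: [0.5442, 0.1669, -0.0158]
orientation: [-0.001, 0.985, 0.173, -0.0]
wrist_force: [0.1, -0.3, -3.1]
finger_gap: 0.0454
grip_force: 42.9
```

Request:
{"fn": "jog_arm", "kwargs": {
  "moves": [
    {"fingers":0.6,"slide":[0,0,1],"angular":[0,0,0]},
    {"fingers":0.6,"slide":[0,0,2],"angular":[0,0,0]},
    {"fingers":0.6,"slide":[0,0,2],"angular":[0,0,0]}
  ]
}}

```text
clock: 25.05
tcp_pos: [0.5455, 0.1671, -0.0168]
orientation: [-0.001, 0.985, 0.173, 0.001]
wrist_force: [-1.0, 0.2, -2.5]
finger_gap: 0.0453
grip_force: 42.9
```

Request:
{"fn": "jog_arm", "kwargs": {
  "moves": [
    {"fingers":0.6,"slide":[0,0,1],"angular":[0,0,0]},
    {"fingers":0.6,"slide":[0,0,2],"angular":[0,0,0]},
    {"fingers":0.6,"slide":[0,0,2],"angular":[0,0,0]}
  ]
}}

```text
clock: 25.3
tcp_pos: [0.5452, 0.1671, -0.019]
orientation: [-0.001, 0.985, 0.173, 0.001]
wrist_force: [-0.9, 0.7, -2.3]
finger_gap: 0.0454
grip_force: 42.9
```

Request:
{"fn": "jog_arm", "kwargs": {
  "moves": [
    {"fingers":0.6,"slide":[0,0,0.7],"angular":[0,0,0]},
    {"fingers":0.6,"slide":[0,0,1.4],"angular":[0,0,0]},
    {"fingers":0.6,"slide":[0,0,1.4],"angular":[0,0,0]}
  ]
}}

```text
clock: 25.55
tcp_pos: [0.5454, 0.1671, -0.02]
orientation: [-0.001, 0.985, 0.173, 0.001]
wrist_force: [-0.3, 0.6, -0.5]
finger_gap: 0.0455
grip_force: 43.1
```

Request:
{"fn": "jog_arm", "kwargs": {
  "moves": [
    {"fingers":0.6,"slide":[0,0,0.4],"angular":[0,0,0]},
    {"fingers":0.42,"slide":[0,0,0.4],"angular":[0,0,0]},
    {"fingers":0.25,"slide":[0,0,0.4],"angular":[0,0,0]},
    {"fingers":0.25,"slide":[0,0,0.4],"angular":[0,0,0]},
    {"fingers":0.25,"slide":[0,0,-25],"angular":[0,0,0]},
    {"fingers":0.25,"slide":[0,0,-60],"angular":[0,0,0]},
    {"fingers":0.25,"slide":[0,0,-100],"angular":[0,0,0]},
    {"fingers":0.25,"slide":[0,0,-140],"angular":[0,0,0]},
    {"fingers":0.25,"slide":[0,0,-140],"angular":[0,0,0]}
  ]
}}

```text
clock: 26.3
tcp_pos: [0.5503, 0.1677, 0.1283]
orientation: [-0.001, 0.985, 0.173, 0.007]
wrist_force: [1.4, 0.5, 1.0]
finger_gap: 0.0639
grip_force: 0.0
```

Run:
```python
from h import *
np.set_printoptions(precision=3,suppress=True)
r=np.radians;H=lambda d:np.array([np.cos(r(d)),np.sin(r(d)),0]);u=np.array([0,0,1.])
s=get_state();print(s['clock'],s['tcp_pos'],s['wrist_force'],s['joint_pos'],s['finger_gap'])
w=shot('wrist')
for k,z in dict(clock=.02,clock_top=.02,mat_middle=.003).items(): print(k,[(d['point'],d['p'],atz(w,d['point'],z)) for d in tip_of(k,w)[:1]])
# colour-based outline of the clock's dial face at z=.037
im=w['color'].astype(int);m=((im[:,:,0]>im[:,:,2]+50)).astype(np.uint8)
c=max(cv2.findContours(m,0,2)[0],key=cv2.contourArea);b=cv2.boxPoints(cv2.minAreaRect(c));print([(q,atz(w,q,.037)[:2]) for q in b])
print('z turn + tilt:',tgt([.545,.167,.12],-u,-H(20)))
sa,ca=np.sin(r(52)),np.cos(r(52));a=-sa*H(20)-ca*u;x=-ca*H(20)+sa*u
for mid in (0,):
  G=np.array([.485,.145,.027])+.06*H(20)
  print('tilted above',G+.05*a,tgt(G+.05*a+[0,0,.10],a,x))
```

```text
26.3 [0.55  0.168 0.128] [1.428 0.538 1.011] [ 0.155  0.333 -0.114  1.109  0.002  2.949] 0.06394897627520425
clock [([279.7, 267.7], 0.66, array([0.484, 0.148, 0.02 ]))]
clock_top [([282.3, 184.0], 0.95, array([0.561, 0.174, 0.02 ]))]
mat_middle [([282.2, 182.9], 0.93, array([0.559, 0.173, 0.003]))]
[(array([493.,   0.], dtype=float32), array([0.803, 0.052])), (array([559.,   0.], dtype=float32), array([ 0.866, -0.031])), (array([559., 117.], dtype=float32), array([ 0.738, -0.07 ])), (array([493., 117.], dtype=float32), array([0.694, 0.016]))]
z turn + tilt: (array([ 0.5, -0.1, -1.1]), array([ -0.1,   0.1, 179.9]))
tilted above [ 0.504  0.152 -0.004] (array([-42.8,   0.1,  22.7]), array([-78.9,   0.2, 161.7]))
```

Request:
{"fn": "jog_arm", "kwargs": {
  "moves": [
    {"fingers":0.25,"slide":[0,0,0],"angular":[0,0,-7.1]},
    {"fingers":0.25,"slide":[0,0,0],"angular":[0,0,-14.2]},
    {"fingers":0.25,"slide":[0,0,0],"angular":[0,0,-21.3]},
    {"fingers":0.25,"slide":[0,0,0],"angular":[0,0,-28.4]},
    {"fingers":0.25,"slide":[0,0,0],"angular":[0,0,-35.5]},
    {"fingers":0.25,"slide":[0,0,0],"angular":[0,0,-42.6]},
    {"fingers":0.25,"slide":[0,0,0],"angular":[0,0,-49.7]},
    {"fingers":0.25,"slide":[0,0,0],"angular":[0,0,-56.8]},
    {"fingers":0.25,"slide":[0,0,0],"angular":[0,0,-63.9]},
    {"fingers":0.25,"slide":[0,0,0],"angular":[0,0,-71]}
  ]
}}

```text
clock: 27.33
tcp_pos: [0.5436, 0.1666, 0.1173]
orientation: [-0.002, 0.699, 0.715, -0.001]
wrist_force: [0.0, 0.3, 0.3]
finger_gap: 0.0642
grip_force: 0.0
```

Request:
{"fn": "jog_arm", "kwargs": {
  "moves": [
    {"fingers":0.25,"slide":[0,0,0],"angular":[0,0,-7.1]},
    {"fingers":0.25,"slide":[0,0,0],"angular":[0,0,-14.2]},
    {"fingers":0.25,"slide":[0,0,0],"angular":[0,0,-21.3]},
    {"fingers":0.25,"slide":[0,0,0],"angular":[0,0,-28.4]},
    {"fingers":0.25,"slide":[0,0,0],"angular":[0,0,-35.5]},
    {"fingers":0.25,"slide":[0,0,0],"angular":[0,0,-42.6]},
    {"fingers":0.25,"slide":[0,0,0],"angular":[0,0,-49.7]},
    {"fingers":0.25,"slide":[0,0,0],"angular":[0,0,-56.8]},
    {"fingers":0.25,"slide":[0,0,0],"angular":[0,0,-63.9]},
    {"fingers":0.25,"slide":[0,0,0],"angular":[0,0,-71]}
  ]
}}

```text
clock: 28.17
tcp_pos: [0.5435, 0.1666, 0.1173]
orientation: [-0.002, 0.154, 0.988, 0.0]
wrist_force: [0.8, 0.1, -0.8]
finger_gap: 0.0638
grip_force: 0.0
```

```bash
cat >> h.py <<'E'
r_=np.radians;u=np.array([0,0,1.])
H=lambda d:np.array([np.cos(r_(d)),np.sin(r_(d)),0])
def lie(al,az,foot,g,gz):
    sa,ca=np.sin(r_(al)),np.cos(r_(al));a=-sa*H(az)-ca*u;x=-ca*H(az)+sa*u
    G=np.r_[foot,gz]+g*H(az);return G+.05*a,a,x
E
python3 - <<'E'
from h import *
np.set_printoptions(precision=3,suppress=True)
s=get_state();print(s['clock'],s['tcp_pos'],s['wrist_force'],s['joint_pos'],s['finger_gap'])
P,a,x=lie(52,19,[.4845,.147],.06,.028);print(P,tgt(P+[0,0,.08],a,x))
E
```

```text
28.1667 [0.544 0.167 0.117] [ 0.843  0.086 -0.784] [ 0.155  0.342 -0.128  1.103  0.002  0.464] 0.06375864363271716
[ 0.504  0.154 -0.003] (array([ 33.6, -24.3,  40.2]), array([ 16.7,  50. , -34.1]))
```

Request:
{"fn": "jog_arm", "kwargs": {
  "moves": [
    {"fingers":0.25,"slide":[8,-6,0],"angular":[1.9,5.6,-3.8]},
    {"fingers":0.25,"slide":[15,-11,5],"angular":[3.7,11.1,-7.6]},
    {"fingers":0.25,"slide":[22,-16,10],"angular":[5.6,16.7,-11.4]},
    {"fingers":0.25,"slide":[30,-21,20],"angular":[7.4,22.2,-15.2]},
    {"fingers":0.25,"slide":[33.6,-24.3,25],"angular":[9.3,27.8,-19]},
    {"fingers":0.25,"slide":[33.6,-24.3,32],"angular":[11.1,33.3,-22.7]},
    {"fingers":0.25,"slide":[33.6,-24.3,40],"angular":[13,38.9,-26.5]},
    {"fingers":0.25,"slide":[33.6,-24.3,40],"angular":[14.8,44.4,-30.3]},
    {"fingers":0.25,"slide":[33.6,-24.3,40],"angular":[16.7,50,-34]},
    {"fingers":0.25,"slide":[33.6,-24.3,40],"angular":[16.7,50,-34]}
  ]
}}

```text
clock: 29.0
tcp_pos: [0.5016, 0.1544, 0.0624]
orientation: [-0.445, -0.146, 0.881, -0.072]
wrist_force: [-1.7, -0.8, -9.3]
finger_gap: 0.0637
grip_force: 0.0
```

Run:
```python
from h import *
np.set_printoptions(precision=3,suppress=True)
s=get_state();print(s['clock'],s['tcp_pos'],s['wrist_force'],s['joint_pos'],s['finger_gap'])
w=shot('wrist');sd=shot('side')
for p in(w,sd):
  for k,z in dict(clock=.02,clock_top=.02).items(): print(k,[(d['point'],d['p'],atz(p,d['point'],z)) for d in tip_of(k,p)[:1]])
P,a,x=lie(52,19,[.4845,.147],.06,.028);print(P,tgt(P+[0,0,.035],a,x),tgt(P,a,x))
```

```text
29.0 [0.502 0.154 0.062] [-1.65  -0.828 -9.265] [ 0.206  1.232  0.94   2.211 -0.096 -0.076] 0.06365992541236178
clock [([279.4, 250.9], 0.92, array([0.483, 0.145, 0.02 ]))]
clock_top [([282.4, 372.2], 0.77, array([0.564, 0.175, 0.02 ]))]
clock [([324.7, 246.7], 0.66, array([0.49 , 0.141, 0.02 ]))]
clock_top [([295.7, 253.7], 0.89, array([0.568, 0.173, 0.02 ]))]
[ 0.504  0.154 -0.003] (array([-39.4,   0.6,  34.7]), array([ 0.3,  0.7, -0.4])) (array([-66.7,   0.7,  56.6]), array([ 0.3,  0.7, -0.4]))
```

Request:
{"fn": "jog_arm", "kwargs": {
  "moves": [
    {"fingers":0.25,"slide":[0,0,0],"angular":[0,0,0]}
  ]
}}

```text
clock: 29.38
tcp_pos: [0.5067, 0.1541, 0.0852]
orientation: [-0.427, -0.145, 0.89, -0.071]
wrist_force: [0.1, 0.8, -0.3]
finger_gap: 0.064
grip_force: 0.0
```

Run:
```python
from h import *
np.set_printoptions(precision=3,suppress=True)
s=get_state();print(s['clock'],s['tcp_pos'],s['wrist_force'],s['joint_pos'],Rt(s)[:,2])
P,a,x=lie(52,20,[.4835,.1455],.06,.028);print(P,a,tgt(P+[0,0,.035],a,x),tgt(P,a,x))
```

```text
29.3833 [0.507 0.154 0.085] [ 0.089  0.813 -0.256] [ 0.203  1.184  0.927  2.205 -0.095 -0.074] [-0.739 -0.249 -0.626]
[ 0.503  0.153 -0.003] [-0.74  -0.27  -0.616] (array([-38.7,  -0.1,  36.4]), array([ 1.1,  0.7, -1. ])) (array([-66. ,  -0. ,  58.3]), array([ 1.1,  0.7, -1. ]))
```

Request:
{"fn": "jog_arm", "kwargs": {
  "moves": [
    {"fingers":0.25,"slide":[-13,0,12],"angular":[0.4,0.3,-0.3]},
    {"fingers":0.25,"slide":[-26,0,24],"angular":[0.8,0.5,-0.7]},
    {"fingers":0.25,"slide":[-39,0,36],"angular":[1.1,0.7,-1]},
    {"fingers":0.25,"slide":[-46,0,42],"angular":[1.1,0.7,-1]},
    {"fingers":0.25,"slide":[-53,0,48],"angular":[1.1,0.7,-1]},
    {"fingers":0.25,"slide":[-58,0,52],"angular":[1.1,0.7,-1]},
    {"fingers":0.25,"slide":[-58,0,52],"angular":[1.1,0.7,-1]}
  ]
}}

```text
clock: 29.97
tcp_pos: [0.5011, 0.1524, 0.0023]
orientation: [-0.435, -0.156, 0.883, -0.077]
wrist_force: [-0.5, 0.4, 0.7]
finger_gap: 0.064
grip_force: 0.0
```

Request:
{"fn": "jog_arm", "kwargs": {
  "moves": [
    {"fingers":0.25,"slide":[-2,0,1.6],"angular":[0,0,0]},
    {"fingers":0.25,"slide":[-4,0,3.2],"angular":[0,0,0]},
    {"fingers":0.25,"slide":[-4,0,3.2],"angular":[0,0,0]}
  ]
}}

```text
clock: 30.22
tcp_pos: [0.5011, 0.1525, -0.0033]
orientation: [-0.435, -0.156, 0.883, -0.077]
wrist_force: [-1.0, 0.3, -0.1]
finger_gap: 0.0641
grip_force: 0.0
```

Run:
```python
from h import *
np.set_printoptions(precision=4,suppress=True)
s=get_state();print(s['clock'],s['tcp_pos'],s['wrist_force'],s['joint_pos'],Rt(s)[:,2])
P,a,x=lie(52,20,[.4835,.1455],.06,.028);print(P,tgt(P,a,x), 'G now',s['tcp_pos']-.05*Rt(s)[:,2])
```

```text
30.2167 [ 0.5011  0.1525 -0.0033] [-1.0058  0.2872 -0.1328] [ 0.2111  1.2533  0.8429  2.0712 -0.1096 -0.0855] [-0.7449 -0.2715 -0.6094]
[ 0.5029  0.1525 -0.0028] (array([-0.6, -0.6, -1.6]), array([-0. , -0.5,  0.1])) G now [0.5383 0.1661 0.0272]
```

Request:
{"fn": "jog_arm", "kwargs": {
  "moves": [
    {"fingers":0.35,"slide":[0,0,-1],"angular":[0,0,0]},
    {"fingers":0.45,"slide":[0,0,-1],"angular":[0,0,0]},
    {"fingers":0.6,"slide":[0,0,-1],"angular":[0,0,0]},
    {"fingers":0.6,"slide":[0,0,-1],"angular":[0,0,0]},
    {"fingers":0.6,"slide":[0,0,-1],"angular":[0,0,0]}
  ],
  "squeeze": 45
}}

```text
clock: 30.63
tcp_pos: [0.502, 0.1527, -0.0023]
orientation: [-0.435, -0.156, 0.883, -0.077]
wrist_force: [3.1, 0.6, 2.4]
finger_gap: 0.0457
grip_force: 46.4
```

Run:
```python
from h import *
np.set_printoptions(precision=4,suppress=True)
s=get_state();print(s['clock'],s['tcp_pos'],s['wrist_force'],s['finger_gap'],s['grip_force'],Rt(s))
w=shot('wrist')
for k,z in dict(clock=.02,clock_top=.02).items(): print(k,[(d['point'],d['p'],atz(w,d['point'],z)) for d in tip_of(k,w)[:1]])
T=Rt(s);y=T[:,1];print('jaw',y)
h=np.cross(y,u);h/=np.linalg.norm(h);print('head dir az',np.degrees(np.arctan2(h[1],h[0])))
# clock pose in tool: z=head (h or -h), x = down
if h[0]<0:h=-h
foot=np.array([.4835,.1455,.020]);foot+=y*((s['tcp_pos']-foot)@y)
C=np.column_stack([-u,np.cross(h,-u),h]);Rtc=T.T@C;ptc=T.T@(foot-s['tcp_pos']);np.savez('grasp.npz',R=Rtc,p=ptc);print(ptc,Rtc)
```

```text
30.6333 [ 0.502   0.1527 -0.0023] [3.0847 0.5555 2.412 ] 0.045676284577887305 46.44131898880005 [[-0.5725 -0.3431 -0.7447]
 [-0.2095  0.9393 -0.2718]
 [ 0.7927  0.0005 -0.6096]]
clock [([282.4, 195.3], 0.85, array([0.4841, 0.1451, 0.02  ]))]
clock_top [([285.4, 351.2], 0.62, array([0.5616, 0.1751, 0.02  ]))]
jaw [-0.3431  0.9393  0.0005]
head dir az 20.068803396447525
[ 0.0297 -0.      0.0021] [[-0.7927 -0.0004 -0.6096]
 [-0.0005  1.      0.    ]
 [ 0.6096  0.0003 -0.7927]]
```

```bash
cat >> h.py <<'E'
def place(foot,az,tilt=0):
    g=np.load('grasp.npz');C=np.column_stack([H(az),H(az+90),u]);C=R.from_rotvec(H(az+90)*r_(tilt)).as_matrix()@C
    T=C@g['R'].T;P=np.array(foot)-T@g['p'];return P,T[:,2],T[:,0]
E
python3 - <<'E'
from h import *
from kin import *
np.set_printoptions(precision=3,suppress=True)
s=get_state();p=fit();q=s['joint_pos']
print('lift',totool(s,[0,0,.09]))
for t,f in((90,[.4835,.1455,.11]),(60,[.51,.155,.11]),(30,[.54,.165,.10]),(0,[.56,.172,.08]),(0,[.56,.172,.003])):
    P,a,x=place(f,10+10*t/90,t);b=ik(P,a,x,p,[q]);q=b.x;print(t,P,a,q,b.cost,tgt(P,a,x))
E
```

```text
lift [ 71.339   0.04  -54.871]
90 [0.502 0.152 0.088] [-0.745 -0.271 -0.61 ] [ 0.21   1.191  0.93   2.221 -0.109 -0.085] 7.883497634137714e-28 (array([ 71.3,  -0.4, -54.9]), array([-0.1,  0. ,  0. ]))
60 [0.537 0.163 0.101] [-0.366 -0.109 -0.924] [ 0.177  0.699  0.328  1.589 -0.043 -0.105] 9.37038103282277e-29 (array([ 59.3,  -2.2, -91.7]), array([ -2.1, -30. ,   2.7]))
30 [0.568 0.172 0.106] [ 0.128  0.031 -0.991] [ 0.152  0.285 -0.249  0.905  0.011 -0.08 ] 8.093446254549917e-22 (array([  43.8,   -4.9, -120.7]), array([ -2.7, -59.9,   6.5]))
0 [0.582 0.176 0.1  ] [ 0.6    0.106 -0.793] [ 0.155  0.025 -0.856  0.034  0.012 -0.016] 1.8685372320444962e-30 (array([  30.3,   -5.6, -128.1]), array([ -1.4, -89.7,  11.1]))
0 [0.582 0.176 0.023] [ 0.6    0.106 -0.793] [ 0.155  0.185 -0.955 -0.224  0.012 -0.016] 2.1337829964917462e-21 (array([-30.7,  -5.7, -81.1]), array([ -1.4, -89.7,  11.1]))
```

Request:
{"fn": "jog_arm", "kwargs": {
  "moves": [
    {"fingers":0.6,"slide":[10,0,-8],"angular":[0,0,0]},
    {"fingers":0.6,"slide":[28,0,-21],"angular":[0,0,0]},
    {"fingers":0.6,"slide":[46,0,-35],"angular":[0,0,0]},
    {"fingers":0.6,"slide":[62,0,-48],"angular":[0,0,0]},
    {"fingers":0.6,"slide":[71,0,-55],"angular":[0,0,0]}
  ]
}}

```text
clock: 31.2
tcp_pos: [0.5023, 0.1532, 0.0898]
orientation: [-0.435, -0.156, 0.884, -0.076]
wrist_force: [-0.4, -0.4, -2.1]
finger_gap: 0.0454
grip_force: 46.2
```

Request:
{"fn": "jog_arm", "kwargs": {
  "moves": [
    {"fingers":0.6,"slide":[-2.4,-0.4,-7.4],"angular":[-0.4,-6,0.5]},
    {"fingers":0.6,"slide":[-4.8,-0.7,-14.7],"angular":[-0.8,-12,1.1]},
    {"fingers":0.6,"slide":[-7.2,-1.1,-22],"angular":[-1.2,-18,1.6]},
    {"fingers":0.6,"slide":[-9.6,-1.4,-29.4],"angular":[-1.6,-24,2.2]},
    {"fingers":0.6,"slide":[-12,-1.8,-36.8],"angular":[-2,-30,2.7]},
    {"fingers":0.6,"slide":[-15,-2.3,-42.6],"angular":[-2.2,-36,3.5]},
    {"fingers":0.6,"slide":[-18,-2.9,-48.4],"angular":[-2.3,-42,4.2]},
    {"fingers":0.6,"slide":[-21,-3.4,-54.2],"angular":[-2.5,-48,5]},
    {"fingers":0.6,"slide":[-24,-4,-60],"angular":[-2.6,-54,5.7]},
    {"fingers":0.6,"slide":[-27.5,-4.5,-66],"angular":[-2.7,-60,6.5]}
  ]
}}

```text
clock: 32.03
tcp_pos: [0.568, 0.1723, 0.1064]
orientation: [0.068, -0.116, 0.991, 0.009]
wrist_force: [-0.4, -0.6, -3.5]
finger_gap: 0.0453
grip_force: 46.3
```

Run:
```python
from h import *
np.set_printoptions(precision=3,suppress=True)
s=get_state();print(s['clock'],s['tcp_pos'],s['wrist_force'],s['joint_pos'],s['finger_gap'])
print(tgt(*place([.56,.172,.06],10)))
```

```text
32.0333 [0.568 0.172 0.106] [-0.427 -0.553 -3.477] [ 0.152  0.28  -0.256  0.899  0.012 -0.079] 0.04533510403577641
(array([-10.6,   0.2,  28.3]), array([  1.4, -29.7,   3. ]))
```

Request:
{"fn": "jog_arm", "kwargs": {
  "moves": [
    {"fingers":0.6,"slide":[-2,0,5],"angular":[0.3,-6,0.6]},
    {"fingers":0.6,"slide":[-4,0,10],"angular":[0.6,-12,1.2]},
    {"fingers":0.6,"slide":[-6,0,16],"angular":[0.9,-18,1.8]},
    {"fingers":0.6,"slide":[-8,0,22],"angular":[1.2,-24,2.4]},
    {"fingers":0.6,"slide":[-10.6,0.2,28],"angular":[1.4,-29.7,3]},
    {"fingers":0.6,"slide":[-10.6,0.2,28],"angular":[1.4,-29.7,3]},
    {"fingers":0.6,"slide":[-10.6,0.2,28],"angular":[1.4,-29.7,3]}
  ]
}}

```text
clock: 32.62
tcp_pos: [0.5757, 0.1752, 0.0742]
orientation: [0.314, -0.084, 0.945, 0.027]
wrist_force: [-0.2, 0.5, -2.8]
finger_gap: 0.0456
grip_force: 46.4
```

Run:
```python
from h import *
np.set_printoptions(precision=4,suppress=True)
s=get_state();print(s['clock'],s['tcp_pos'],s['wrist_force'],s['finger_gap'])
g=np.load('grasp.npz');T=Rt(s);print('clock axes',T@g['R'],'foot',s['tcp_pos']+T@g['p'])
f=s['tcp_pos']+T@g['p'];c=f+.084*(T@g['R'])[:,2]
w=shot('wrist');sd=shot('side');t=shot('top')
for p in(w,sd,t):
  print([[(d['point'],round(d['p'],2)) for d in tip_of(k,p)[:1]] for k in('clock','clock_top')],proj(p,f),proj(p,c))
  print([(d['point'],round(d['p'],2),atz(p,d['point'],.003)) for d in tip_of('mat_middle',p)[:1]],[(d['point'],round(d['p'],2),atz(p,d['point'],.003)) for d in tip_of('mat_front',p)[:1]])
print(tgt(*place([.56,.172,.008],10)))
```

```text
32.6167 [0.5757 0.1752 0.0742] [-0.169   0.4807 -2.7903] 0.04561796572582207
clock axes [[ 0.9845 -0.175   0.0134]
 [ 0.1749  0.9846  0.0035]
 [-0.0138 -0.0011  0.9999]] foot [0.5536 0.1712 0.0547]
[[([283.4, 195.7], 0.58)], [([282.5, 351.8], 0.74)]] [283.914  196.4765] [283.8429 353.7163]
[([281.6, 143.2], 0.56, array([0.5618, 0.171 , 0.003 ]))] []
[[([299.7, 240.3], 0.92)], [([298.7, 215.1], 0.81)]] [301.0776 242.5959] [300.7529 215.3185]
[([299.1, 256.0], 0.72, array([0.5587, 0.1608, 0.003 ]))] [([334.0, 253.5], 0.61, array([0.4647, 0.1485, 0.003 ]))]
[[([205.2, 238.3], 0.83)], [([203.1, 232.0], 0.78)]] [208.8578 238.5729] [202.9594 234.2083]
[([209.8, 237.3], 0.6, array([0.5627, 0.1774, 0.003 ]))] [([218.0, 281.1], 0.7, array([0.4474, 0.1525, 0.003 ]))]
(array([31.3,  0.2, 40.7]), array([-0. , -0.3,  0.1]))
```

Request:
{"fn": "jog_arm", "kwargs": {
  "moves": [
    {"fingers":0.6,"slide":[8,0,10],"angular":[0,-0.3,0.1]},
    {"fingers":0.6,"slide":[16,0,20],"angular":[0,-0.3,0.1]},
    {"fingers":0.6,"slide":[23,0,30],"angular":[0,-0.5,0.1]},
    {"fingers":0.6,"slide":[28,0.2,37],"angular":[0,-0.6,0.1]},
    {"fingers":0.6,"slide":[31,0.2,40.7],"angular":[0,-0.6,0.1]},
    {"fingers":0.6,"slide":[31,0.2,40.7],"angular":[0,-0.6,0.1]}
  ]
}}

```text
clock: 33.87
tcp_pos: [0.5811, 0.1758, 0.0264]
orientation: [0.322, -0.082, 0.943, 0.028]
wrist_force: [-0.2, -1.0, -2.3]
finger_gap: 0.0454
grip_force: 46.5
```

Run:
```python
from h import *
np.set_printoptions(precision=4,suppress=True)
s=get_state();print(s['clock'],s['tcp_pos'],s['wrist_force'],s['ft_torque'])
g=np.load('grasp.npz');T=Rt(s);print('clock axes',T@g['R'],'foot',s['tcp_pos']+T@g['p'])
print(totool(s,[0,0,-.001]))
```

```text
33.8667 [0.5811 0.1758 0.0264] [-0.2381 -1.0012 -2.2568] [-0.1793  0.8598 -0.044 ]
clock axes [[ 0.9849 -0.173  -0.003 ]
 [ 0.173   0.9849 -0.0001]
 [ 0.0029 -0.0004  1.    ]] foot [0.5592 0.1719 0.0065]
[0.6119 0.0004 0.7909]
```

Perfectly upright at the mat's middle; lower in 1 mm steps until the weight transfers.

Request:
{"fn": "jog_arm", "kwargs": {
  "moves": [
    {"fingers":0.6,"slide":[0.6,0,0.8],"angular":[0,0,0]},
    {"fingers":0.6,"slide":[1.2,0,1.6],"angular":[0,0,0]},
    {"fingers":0.6,"slide":[1.2,0,1.6],"angular":[0,0,0]}
  ]
}}

```text
clock: 34.12
tcp_pos: [0.5829, 0.176, 0.0269]
orientation: [0.324, -0.082, 0.942, 0.028]
wrist_force: [0.8, 0.1, -2.4]
finger_gap: 0.0455
grip_force: 46.5
```

Request:
{"fn": "jog_arm", "kwargs": {
  "moves": [
    {"fingers":0.6,"slide":[0.4,0,0.5],"angular":[0,0,0]},
    {"fingers":0.6,"slide":[0.7,0,0.9],"angular":[0,0,0]},
    {"fingers":0.6,"slide":[0.7,0,0.9],"angular":[0,0,0]}
  ]
}}

```text
clock: 34.37
tcp_pos: [0.5824, 0.176, 0.0252]
orientation: [0.324, -0.082, 0.942, 0.028]
wrist_force: [0.2, -0.5, -2.6]
finger_gap: 0.0457
grip_force: 46.5
```

Request:
{"fn": "jog_arm", "kwargs": {
  "moves": [
    {"fingers":0.6,"slide":[0.4,0,0.5],"angular":[0,0,0]},
    {"fingers":0.6,"slide":[0.8,0,1],"angular":[0,0,0]},
    {"fingers":0.6,"slide":[0.8,0,1],"angular":[0,0,0]}
  ]
}}

```text
clock: 34.62
tcp_pos: [0.5822, 0.1759, 0.0235]
orientation: [0.323, -0.082, 0.942, 0.028]
wrist_force: [0.5, 0.3, -3.3]
finger_gap: 0.0455
grip_force: 46.5
```

Request:
{"fn": "jog_arm", "kwargs": {
  "moves": [
    {"fingers":0.6,"slide":[0.3,0,0.4],"angular":[0,0,0]},
    {"fingers":0.6,"slide":[0.5,0,0.6],"angular":[0,0,0]},
    {"fingers":0.6,"slide":[0.5,0,0.6],"angular":[0,0,0]}
  ]
}}

```text
clock: 34.87
tcp_pos: [0.5826, 0.176, 0.0233]
orientation: [0.324, -0.082, 0.942, 0.028]
wrist_force: [-1.4, 0.3, 0.6]
finger_gap: 0.0454
grip_force: 47.0
```

Run:
```python
from h import *
np.set_printoptions(precision=4,suppress=True)
s=get_state();print(s['clock'],s['tcp_pos'],s['wrist_force'],s['ft_torque'])
g=np.load('grasp.npz');T=Rt(s);print('clock z',(T@g['R'])[:,2],'foot',s['tcp_pos']+T@g['p'])
```

```text
34.8667 [0.5826 0.176  0.0233] [-1.3582  0.3086  0.5621] [-0.1152  0.7581  0.0345]
clock z [-0.0066 -0.0007  1.    ] foot [0.5608 0.1722 0.0033]
```

Request:
{"fn": "jog_arm", "kwargs": {
  "moves": [
    {"fingers":0.42,"slide":[0,0,0],"angular":[0,0,0]},
    {"fingers":0.35,"slide":[0,0,0],"angular":[0,0,0]},
    {"fingers":0.2,"slide":[0,0,0],"angular":[0,0,0]},
    {"fingers":0.2,"slide":[0,0,0],"angular":[0,0,0]},
    {"fingers":0.2,"slide":[-6,0,-8],"angular":[0,0,0]},
    {"fingers":0.2,"slide":[-18,0,-24],"angular":[0,0,0]},
    {"fingers":0.2,"slide":[-36,0,-47],"angular":[0,0,0]},
    {"fingers":0.2,"slide":[-55,0,-71],"angular":[0,0,0]},
    {"fingers":0.2,"slide":[-73,0,-95],"angular":[0,0,0]},
    {"fingers":0.2,"slide":[-92,0,-119],"angular":[0,0,0]}
  ]
}}

```text
clock: 35.7
tcp_pos: [0.5812, 0.1759, 0.1747]
orientation: [0.323, -0.082, 0.942, 0.028]
wrist_force: [0.4, 1.2, -0.5]
finger_gap: 0.0681
grip_force: 0.0
```

Run:
```python
from h import *
np.set_printoptions(precision=3,suppress=True)
s=get_state();print(s['clock'],s['tcp_pos'],s['wrist_force'],s['finger_gap'])
ps=[shot(n) for n in('wrist','side','top')]
f=np.array([.561,.172,.003])
for p in ps:
  print([[(d['point'],round(d['p'],2)) for d in tip_of(k,p)[:1]] for k in('clock','clock_top')],proj(p,f),proj(p,f+[0,0,.084]))
A,B=ps[1],ps[2]
for k in('clock','clock_top'): print(k,tri((A,tip_of(k,A)[0]['point']),(B,tip_of(k,B)[0]['point'])))
for k in('loupe','lid_edge','movement','oil','parts_tray'): print(k,[(d['point'],round(d['p'],2),atz(A,d['point'],0)) for d in tip_of(k,A)[:1]])
w=ps[0];im=w['color'].astype(int);print('dial px bright near',[tuple(im[int(y),int(x)]) for x,y in [proj(w,f+[-.017,-.003,z]) for z in(.05,.06,.07)]])
```

```text
35.7 [0.581 0.176 0.175] [ 0.367  1.188 -0.497] 0.06809590547674915
[[([284.0, 57.4], 0.93)], [([282.8, 118.8], 0.77)]] [283.769  60.454] [283.589 119.422]
[[([296.3, 259.0], 0.82)], [([297.1, 233.9], 0.6)]] [298.202 258.581] [298.215 232.493]
[[([212.3, 238.6], 0.45)], [([204.3, 234.9], 0.46)]] [211.824 237.923] [206.503 234.158]
clock [0.563 0.171 0.   ]
clock_top [0.562 0.177 0.086]
loupe [([287.6, 284.6], 0.49, array([0.587, 0.272, 0.   ]))]
lid_edge [([266.5, 135.0], 0.7, array([ 0.706, -0.713,  0.   ]))]
movement [([220.6, 215.9], 0.56, array([ 0.803, -0.043,  0.   ]))]
oil [([286.5, 278.1], 0.34, array([0.59 , 0.248, 0.   ]))]
parts_tray [([349.0, 344.5], 0.87, array([0.453, 0.457, 0.   ]))]
dial px bright near [(np.int64(116), np.int64(103), np.int64(88)), (np.int64(141), np.int64(132), np.int64(121)), (np.int64(120), np.int64(93), np.int64(37))]
```

```bash
python3 -c "
from workcell import *
print(hand_in())"
```

```text
the job is handed in; nothing more can be done
None
```

The job is handed in at about 36 s: the case lid is fully open and staying there. The clock stands upright on its foot, within about 2 mm of the mat's middle, with its dial towards the yellow-striped edge. To turn it upright I first laid it on its back on the mat and gripped it again. One finger pushed the case front with about 55 N at the wrist while I was finding the lid's lip; the other items were only partly re-checked, and those looked unmoved.

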